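# Load and close the sample tube carrier

### The arm

A 6-joint arm with a two-finger parallel gripper is mounted at the origin on a cart in front of the work surface, level with it; the furniture and walls round the work are solid. World frame = base frame: x ahead of the robot, y to its left, z up, the work surface at z = 0. Lengths are in m, angles in degrees, forces in N, time in s.
With the tool pointing down it reaches from about 0.3 to 0.75 m from the base axis. Payload 8.5 kg.
Tool frame: the origin (TCP) lies between the finger pads; the fingertips stand env.finger_overhang ahead of it and the grasp point (between the pads) lies 2 mm behind it (env.finger_overhang is the distance from the TCP to the fingertips, in m); z points along the fingers, y is the line along which they close (so a half turn about z gives the same grasp; the last joint's range is limited). The gripper opens to 85 mm and grips with 20 to 120 N. Pads are 22 mm wide; open, the fingers measure 114 mm over their backs; the gripper's body (76 mm by 85 mm) begins 54 mm behind the grasp point. The pads swing forward as they close: fully open they stand 13 mm farther back than shut.
Start: joints at [-86.19, 21.807, 74.336, -0, 83.858, -12.336], TCP at [0.153, -0.528, 0.248] pointing down, gripper open.
Joint ranges: [-178.18, 178.18], [-50.72, 133.34], [12.68, 142.11], [-81.47, 261.47], [9.98, 163.14], [-165.26, 165.26]. Speed limits (degrees/s): [136.94, 136.94, 180, 180, 180, 180].

### API

Orientations are given as a 3x3 rotation matrix whose columns are the frame's x, y, z axes.
In Python, from rig import env gives the robot as it stands. The module is installed in compiled form; this text tells all that it offers.
- The arm moves only by the tool jog_arm, never from a script. Its arguments are lists of equal length, an entry for each row: "hand": the finger opening in m, from 0 to 0.0854; "travel": the shift along the world's x, y, z in m, a list of three; "yaw": the turn about the world's z in rad. A call has exactly 5 rows; each row shifts and turns the commanded pose from where the row before left it; what a row does not reach is not made up. A row lasts 1/8 s, in which the tool goes at most 62.5 mm and 10.7 degrees, less where a joint would pass 70% of its speed; a pose out of reach is approached as far as the arm can. A call is refused whole if a number of a shift passes 0.0625 or a number of a turn 0.188, either way. A call with a gripper value outside its range is refused whole. The fingers move at their own pace and stop on an object; "grip_force" is the grip in N (left out, the last holds). Time passes only in rows, so rows that do not move let the fingers close, or fill a call up. It gives the time, the measured TCP pose, the force, the opening and the grip force at its end, in the units of the state.
- env.observe(): the state, without advancing time (a new reading comes with each control period).
- env.get_image(name): name is "scene" or "top" or "wrist"; returns the picture (400x640x3 uint8, red, green, blue); there is no depth.
- env.calibration(name): a dict with "fx", "fy", "cx", "cy" (pixels), "position" and "rotation" of the camera in the world; the wrist camera has in their place "hand_eye" (4x4, takes a point from camera to tool coordinates, whose origin is the TCP and whose axes are the flange's). Camera axes: x right, y down, z forward; pixel columns grow to the right and rows downward; lengths in m; the calibration is good to about 2 mm. The wrist camera is an equidistant fisheye: a pixel r from the principal point sees the ray r / f radians off the axis. A picture is of the moment at which its call begins: read the wrist's pose just before it. calibration takes no time and is no camera call.
- env.close_job(): hands the job in; it is judged then, once.
The state is a dict: "time_s": time; "q": joint angles; "qvel": joint speeds; "joint_efforts": joint torques, N m; "position": TCP position; "tool_rot": TCP orientation; "ft_force": force on the tool from outside, world axes, zero at the start; "wrist_torque": the same for the moment, N m; "grip_width": finger opening in m; "gripper_force": force on a finger pad.
Only numpy, scipy, OpenCV 4.12 (cv2) and the standard library are available. Lean on these libraries where they do the work, as an engineer would, in place of code of your own. Each camera call takes 0.05 s, during which the arm holds its last target. There are 200 camera calls.

### The job

Lay every loose sample tube in the carrier tray, one to a lane, flat and with its cap at the far end toward the gauge column, then seat the lid squarely on the tray and push the tray fully home into its dock. Then press the gauge's knob down until its foot rests on the lid, keep it there for a second so that the height can be read, and let it spring back up; last, swing the clamp arm fully down over the lid. Leave the other things on the bench where they are.

Things in the scene. Friction and masses are not known exactly. Their poses are not given: they have to be found in the camera images.
- tray (a joint): slide of the open aluminium carrier tray in its dock, m: 0 = pushed fully home under the gauge, 0.13 = fully out toward the robot; stays where left (about 2.5 N of friction)
- tray_floor (a point): centre of the tray's inner floor. x = the way the tray slides home, toward the gauge column; y left; z up. Inside 126 (x) by 164 mm (y), walls 4 mm thick, 30 mm above the floor. Four lanes along x, centred at y = -57, -19, 19, 57 mm, each 28 mm wide between white ridges 8 mm high; no ridges over the middle 50 mm of x, so fingers can reach down beside a tube
- tray_front (a point): centre of the outer face of the tray's front wall (the side toward the robot; it faces along -x of tray_floor), 17 mm above the tray's underside and the middle of the wall's height; the place to push the tray home. A thin black label plate stands 3 mm proud here but has no body
- gauge (a joint): travel of the sprung gauge foot, m: 0 = raised (it springs back there by itself), grows as the knob is pushed down; 0.030 = foot resting on a properly seated lid with the tray home; end of travel 0.045. The spring takes about 3 N to start and 6 N at 0.030
- gauge_knob (a point): centre of the flat top of the gauge's round black knob (36 mm across); push it straight down. The gauge rod (10 mm) runs through a fixed arm on the column behind the tray; its round foot comes down 50 mm behind (+x) the centre of the docked tray
- clamp (a joint): hinge of the clamp arm at the right side of the dock, rad: 0 = down, level, its pad just over the lid's edge; grows as the arm is raised; stays where left (about 0.12 N m)
- clamp_hinge (a point): on the clamp's hinge line, axes as tray_floor: the hinge line runs along x, the arm when down points along +y
- clamp_ball (a point): centre of the black ball (22 mm across) at the end of the clamp arm, 62 mm from the hinge; with the clamp raised it is swung over toward +y of the dock and down
- lid_grip (a point): centre of the black handle bar of the loose aluminium lid (0.22 kg): bar 14 (lid's x) by 60 (lid's y) by 14 mm, 18 mm free below. Plate 140 (x) by 178 (y) by 6 mm, its top 25 mm below this point; under it a rounded lip 6 mm deep fits inside the tray walls with 3 mm play. Lid x, y go along tray x, y, either way round. Seated, this point is 61 mm above the tray floor's centre; on the bench 37 mm up
- tube1_mid (a point): middle of a capped plastic sample tube lying on its side (there are two to four; absent ones read None): 110 mm long, barrel about 15 mm, cap 17 mm across; this point lies on its axis, half-way along, 8.5 mm above what it lies on; it does not roll
- tube1_cap (a point): middle of the cap of tube1, on its axis, 48.5 mm from tube1_mid; the other end is the conical tip
- tube2_mid (a point): middle of a capped plastic sample tube lying on its side (there are two to four; absent ones read None): 110 mm long, barrel about 15 mm, cap 17 mm across; this point lies on its axis, half-way along, 8.5 mm above what it lies on; it does not roll
- tube2_cap (a point): middle of the cap of tube2, on its axis, 48.5 mm from tube2_mid; the other end is the conical tip
- tube3_mid (a point): middle of a capped plastic sample tube lying on its side (there are two to four; absent ones read None): 110 mm long, barrel about 15 mm, cap 17 mm across; this point lies on its axis, half-way along, 8.5 mm above what it lies on; it does not roll
- tube3_cap (a point): middle of the cap of tube3, on its axis, 48.5 mm from tube3_mid; the other end is the conical tip
- tube4_mid (a point): middle of a capped plastic sample tube lying on its side (there are two to four; absent ones read None): 110 mm long, barrel about 15 mm, cap 17 mm across; this point lies on its axis, half-way along, 8.5 mm above what it lies on; it does not roll
- tube4_cap (a point): middle of the cap of tube4, on its axis, 48.5 mm from tube4_mid; the other end is the conical tip
- hotplate_stirrer: grey hotplate, fixed, 110 mm high, about 0.25 m deep by 0.17 m wide, its front 0.54 m from the robot, at the back between the tubes and the dock: keep the gripper and what it carries in front of it or above it
- timer: flat bench timer, a bystander on the bench: leave alone
- small_bottle: small bottle, a bystander on the bench: leave alone
- pen: marker pen, a bystander on the bench: leave alone

How it is judged (in metres and radians):
On the way, in this order (a step that is already met when the one before it is completed fails the run):
1. every tube lies in a lane, cap toward the column, the tray still out (z of tube1_mid in the frame of tray_floor between 0.003 and 0.0125 m and x of tube1_mid in the frame of tray_floor between -0.014 and 0.014 m and y of tube1_mid in the frame of tray_floor between -0.07 and 0.07 m and x of each of tube1_cap, tube2_cap, tube3_cap, tube4_cap in the frame of tray_floor above 0.02 m and z of tube2_mid in the frame of tray_floor between 0.003 and 0.0125 m and x of tube2_mid in the frame of tray_floor between -0.014 and 0.014 m and y of tube2_mid in the frame of tray_floor between -0.07 and 0.07 m and z of tube3_mid in the frame of tray_floor between 0.003 and 0.0125 m and x of tube3_mid in the frame of tray_floor between -0.014 and 0.014 m and y of tube3_mid in the frame of tray_floor between -0.07 and 0.07 m and z of tube4_mid in the frame of tray_floor between 0.003 and 0.0125 m and x of tube4_mid in the frame of tray_floor between -0.014 and 0.014 m and y of tube4_mid in the frame of tray_floor between -0.07 and 0.07 m and value of joint tray above 0.08 m), for 0.2 s.
2. the lid is seated on the tray, still out (z of lid_grip in the frame of tray_floor between 0.0585 and 0.0635 m and x of lid_grip in the frame of tray_floor between -0.007 and 0.007 m and y of lid_grip in the frame of tray_floor between -0.007 and 0.007 m and angle between lid_grip's own z axis and vertical below 0.03 rad and value of joint tray above 0.08 m), for 0.2 s.
3. the tray is fully home with the lid on (z of lid_grip in the frame of tray_floor between 0.0585 and 0.0635 m and x of lid_grip in the frame of tray_floor between -0.007 and 0.007 m and y of lid_grip in the frame of tray_floor between -0.007 and 0.007 m and angle between lid_grip's own z axis and vertical below 0.03 rad and value of joint tray below 0.005 m), for 0.2 s.
4. the gauge foot rests on the seated lid for half a second, the clamp still up (all of step 3 and value of joint clamp above 0.5 rad and value of joint gauge between 0.027 and 0.034 m), for 0.5 s.
5. the clamp arm is down over the lid (value of joint clamp below 0.07 rad), for 0.2 s.
At the end, for the whole second after the job is handed in: every tube lies in a lane of its own, not on a ridge, its middle within 14 mm of mid-lane, cap toward the column; lid level, within 7 mm of centre and 2.5 mm of seated height; tray home within 5 mm; gauge up within 6 mm; clamp down within 0.07 rad (all of step 3 and z of tube1_mid in the frame of tray_floor between 0.003 and 0.0125 m and x of tube1_mid in the frame of tray_floor between -0.014 and 0.014 m and y of tube1_mid in the frame of tray_floor between -0.07 and 0.07 m and x of each of tube1_cap, tube2_cap, tube3_cap, tube4_cap in the frame of tray_floor above 0.02 m and z of tube2_mid in the frame of tray_floor between 0.003 and 0.0125 m and x of tube2_mid in the frame of tray_floor between -0.014 and 0.014 m and y of tube2_mid in the frame of tray_floor between -0.07 and 0.07 m and z of tube3_mid in the frame of tray_floor between 0.003 and 0.0125 m and x of tube3_mid in the frame of tray_floor between -0.014 and 0.014 m and y of tube3_mid in the frame of tray_floor between -0.07 and 0.07 m and z of tube4_mid in the frame of tray_floor between 0.003 and 0.0125 m and x of tube4_mid in the frame of tray_floor between -0.014 and 0.014 m and y of tube4_mid in the frame of tray_floor between -0.07 and 0.07 m and value of joint gauge below 0.006 m and value of joint clamp below 0.07 rad); the robot touches nothing.
It fails at once if the flat bench timer is moved more than 6 cm (distance of timer from where it was at the start of the episode above 0.06 m).
It fails at once if the small bottle is moved more than 6 cm (distance of small_bottle from where it was at the start of the episode above 0.06 m).
It fails at once if the marker pen is moved more than 6 cm (distance of pen from where it was at the start of the episode above 0.06 m).
Of tube1, tube2, tube3, tube4 only 2 to 4 are there at a start; the rules pass over those that are not, and their reading is None.
At some moment in a run one of tube1, tube2, tube3, tube4 may be knocked a few centimetres aside while the robot is not near it.
Once in a run the grip may slacken for a moment while it holds something.
It also fails if it takes over 210 s, if anything falls off the work surface, if the arm or the gripper's body presses on something with over 40 N, if the wrist force passes 120 N, or if a joint passes its speed limit or range.

## Working session

There is one attempt and no reset: what is moved stays moved. The work goes in short steps, Python scripts to look and compute and a tool call to move; the robot and the scene stay as the last step left them, time stands still between calls to the robot, and variables do not carry over. Pictures are saved under pics/ and viewed, at most 14 in all, crops included, and the job is handed in when it is done.

Besides the shell and the picture viewer there is one more tool, called after ">>>" in YAML: its name, and indented under it one key for each argument. jog_arm: Moves the arm, as the interface text tells. Its arguments: {"type":"object","properties":{"hand":{"type":"array"},"travel":{"type":"array"},"yaw":{"type":"array"},"grip_force":{"type":"number"}},"required":["hand","travel","yaw"]}

```bash
mkdir -p pics; cat > h.py <<'E'
import numpy as np, cv2
from rig import env
def cam(n):
    c=env.calibration(n)
    return c
def grab(n,f=None):
    im=env.get_image(n)
    if f: cv2.imwrite('pics/'+f,im[:,:,::-1])
    return im
def ray(n,u,v,st=None):
    c=env.calibration(n)
    if 'hand_eye' in c:
        d=np.array([(u-c['cx'])/c['fx'],(v-c['cy'])/c['fy']]);t=np.hypot(*d)
        r=np.array([*(d/max(t,1e-9)*np.sin(t)),np.cos(t)])
        st=st or env.observe(); H=np.array(c['hand_eye']);R=np.array(st['tool_rot'])
        return np.array(st['position'])+R@H[:3,3], R@H[:3,:3]@r
    R=np.array(c['rotation']); return np.array(c['position']),R@np.array([(u-c['cx'])/c['fx'],(v-c['cy'])/c['fy'],1])
def onz(n,u,v,z,st=None):
    p,d=ray(n,u,v,st); return p+d*(z-p[2])/d[2]
def proj(n,P,st=None):
    c=env.calibration(n); P=np.array(P,float)
    if 'hand_eye' in c:
        st=st or env.observe(); H=np.array(c['hand_eye']);R=np.array(st['tool_rot'])
        q=H[:3,:3].T@(R.T@(P-np.array(st['position']))-H[:3,3]); t=np.arctan2(np.hypot(q[0],q[1]),q[2]);h=np.hypot(q[0],q[1])
        return c['cx']+c['fx']*t*q[0]/h, c['cy']+c['fy']*t*q[1]/h
    q=np.array(c['rotation']).T@(P-np.array(c['position'])); return c['cx']+c['fx']*q[0]/q[2], c['cy']+c['fy']*q[1]/q[2]
E
python3 - <<'E'
from h import *
for n in('scene','top','wrist'):
    grab(n,n+'0.png'); print(n,{k:np.round(v,4).tolist() for k,v in cam(n).items()})
s=env.observe(); print(s, env.finger_overhang)
E
```

```text
scene {'fx': 385.9925, 'fy': 385.9925, 'cx': 321.8068, 'cy': 201.6331, 'position': [-0.3342, -0.5743, 1.0492], 'rotation': [[0.5666, -0.5345, 0.627], [-0.8239, -0.3575, 0.4397], [-0.0109, -0.7658, -0.643]]}
top {'fx': 451.1733, 'fy': 451.1733, 'cx': 327.6878, 'cy': 198.7281, 'position': [0.4244, 0.0459, 1.7227], 'rotation': [[-0.0252, -0.9981, 0.0558], [-0.9997, 0.0252, -0.0017], [0.0003, -0.0558, -0.9984]]}
wrist {'fx': 309.7069, 'fy': 309.7069, 'cx': 313.7212, 'cy': 200.2738, 'hand_eye': [[0.0012, -0.959, -0.2833, 0.0722], [1.0, 0.0014, -0.0006, 0.0011], [0.001, -0.2833, 0.959, -0.125], [0.0, 0.0, 0.0, 1.0]]}
{'time_s': 0.15, 'q': array([-8.61914693e+01,  2.18332888e+01,  7.43713147e+01, -6.87122977e-05,
        8.38567335e+01, -1.23340374e+01]), 'qvel': array([ 0.03540098, -0.07284814, -0.15116153,  0.03807999, -0.02867764,
        0.00297114]), 'joint_efforts': array([ 2.81870743e-03, -4.48619807e+01, -2.31346339e+01, -1.59298397e-04,
        3.73658433e-03,  1.21685284e-05]), 'position': array([ 0.15291618, -0.52811609,  0.24786305]), 'tool_rot': array([[ 9.60572829e-01,  2.78028477e-01, -7.22972724e-05],
       [ 2.78028394e-01, -9.60572262e-01,  1.06809113e-03],
       [ 2.27512997e-04, -1.04608002e-03, -9.99999427e-01]]), 'ft_force': array([-0.21298524,  0.2356533 , -0.59535924]), 'wrist_torque': array([ 0.00465579, -0.02315688,  0.04053832]), 'gripper_force': 0.0, 'grip_width': 0.0850748655542414} 0.017
```

View pics/top0.png

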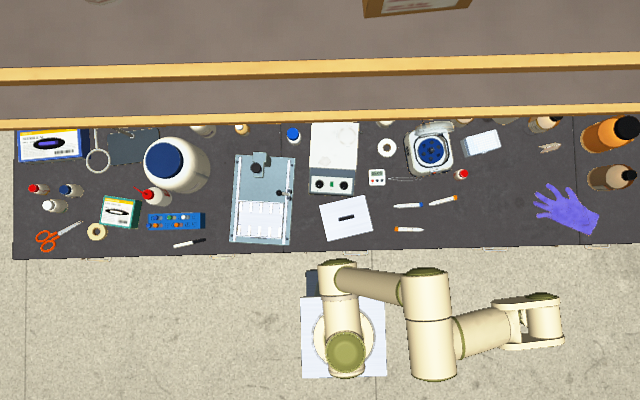

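View pics/scene0.png

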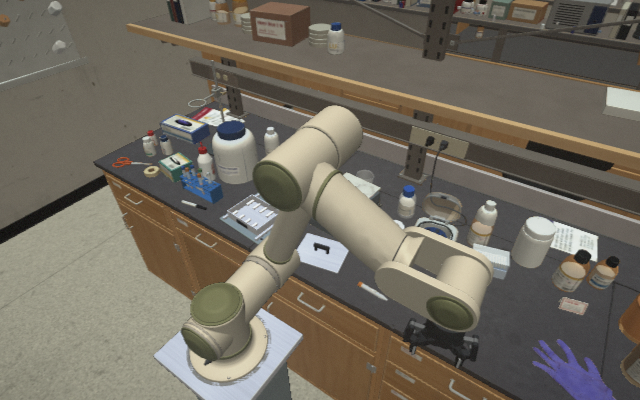

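```bash
python3 - <<'E'
from h import *
im=cv2.imread('pics/top0.png')
a=cv2.resize(im[145:250,225:305],None,fx=5,fy=5,interpolation=cv2.INTER_CUBIC)
b=cv2.resize(im[185:250,315:475],None,fx=5,fy=5,interpolation=cv2.INTER_CUBIC)
cv2.imwrite('pics/a.png',np.vstack([np.hstack([a,np.zeros((525,400,3),np.uint8)])[:, :800]])[:525]); cv2.imwrite('pics/b.png',b)
c=np.zeros((600,800,3),np.uint8); c[:325]=b; aa=cv2.resize(im[145:250,225:305],None,fx=2.6,fy=2.6,interpolation=cv2.INTER_CUBIC); c[326:326+aa.shape[0],:aa.shape[1]]=aa
cv2.imwrite('pics/c.png',c)
hsv=cv2.cvtColor(im,cv2.COLOR_BGR2HSV)
# tubes: bright or coloured blobs in region
x0,y0=380,188; r=im[y0:242,x0:470]; m=(r.max(2)>120).astype(np.uint8)
n,l,s,cen=cv2.connectedComponentsWithStats(m)
for i in range(1,n):
    if s[i,4]<25: continue
    ys,xs=np.where(l==i); p=np.stack([xs+x0,ys+y0],1).astype(np.float32)
    vx,vy,cx,cy=cv2.fitLine(p,cv2.DIST_L2,0,.01,.01).ravel()
    t=(p-[cx,cy])@[vx,vy]; e=[np.array([cx+vx*k,cy+vy*k]) for k in(t.min(),t.max())]
    E=[onz('top',*k,.0085) for k in e]
    col=[hsv[int(round(q[1])),int(round(q[0]))].tolist() for q in [np.array([cx+vx*k,cy+vy*k]) for k in(t.min()+2,t.max()-2)]]
    print(s[i,4],np.round(e,1).tolist(),np.round(E,3).tolist(),np.linalg.norm(E[0]-E[1]).round(3),col)
for z in(0,.012): print(onz('top',346,217,z+.025).round(3))
E
```

```text
132 [[428.79998779296875, 204.3000030517578], [456.8999938964844, 196.5]] [[0.489, -0.341, 0.008], [0.516, -0.449, 0.008]] 0.111 [[68, 4, 250], [16, 255, 240]]
126 [[393.0, 206.10000610351562], [422.1000061035156, 204.10000610351562]] [[0.486, -0.205, 0.008], [0.491, -0.315, 0.008]] 0.111 [[90, 5, 255], [110, 204, 208]]
141 [[394.0, 228.6999969482422], [423.0, 229.39999389648438]] [[0.4, -0.205, 0.008], [0.395, -0.315, 0.008]] 0.11 [[16, 255, 237], [98, 8, 248]]
[ 0.449 -0.024  0.025]
[ 0.448 -0.024  0.037]
```

View pics/c.png

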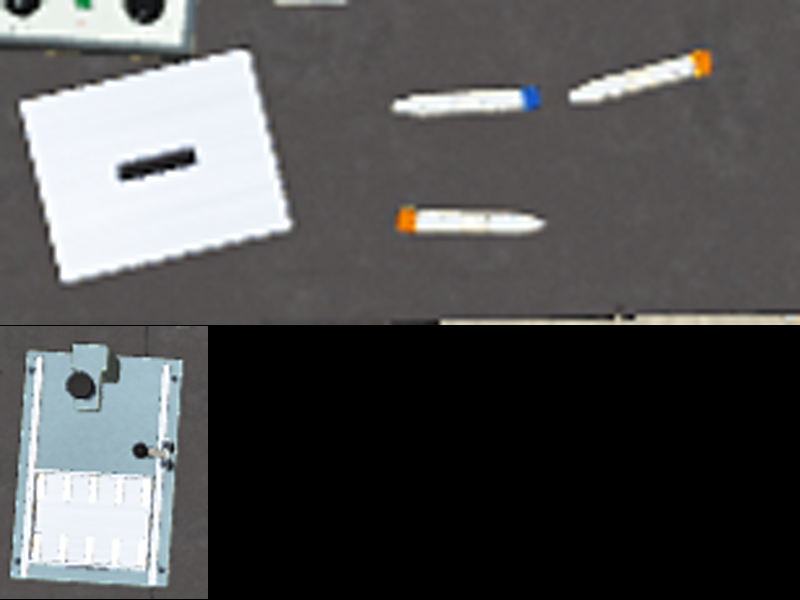

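The top view shows three tubes: orange cap at (456,197), blue cap at (421,204) and orange cap at (395,229). The lid handle is at about (346,217) and the tray is pulled out at about (260,220). I'll go over the far tube first.

>>> jog_arm:
  hand: [0.085, 0.085, 0.085, 0.085, 0.085]
  travel:
    - [0.035, 0.013, -0.005]
    - [0.035, 0.013, -0.005]
    - [0.035, 0.013, -0.005]
    - [0.035, 0.013, -0.005]
    - [0.035, 0.013, -0.005]
  yaw: [0.154, 0.154, 0.154, 0.154, 0.154]
  grip_force: 30

```text
time_s: 0.78
position: [0.329, -0.4627, 0.2229]
tool_rot: [[0.492, 0.871, -0.0], [0.871, -0.492, 0.001], [0.0, -0.0, -1.0]]
ft_force: [0.7, -0.8, 0.3]
grip_width: 0.0851
gripper_force: 0.0
```

>>> jog_arm:
  hand: [0.085, 0.085, 0.085, 0.085, 0.085]
  travel:
    - [0.035, 0.014, -0.005]
    - [0.035, 0.014, -0.005]
    - [0.035, 0.014, -0.005]
    - [0.035, 0.013, -0.005]
    - [0.035, 0.013, -0.005]
  yaw: [0.154, 0.154, 0.154, 0.154, 0.154]

```text
time_s: 1.4
position: [0.504, -0.3947, 0.1978]
tool_rot: [[-0.253, 0.967, -0.0], [0.967, 0.253, 0.0], [0.001, -0.0, -1.0]]
ft_force: [-0.3, 0.2, -0.1]
grip_width: 0.0851
gripper_force: 0.0
```

```bash
cat >> h.py <<'E'
def tubes(n,st=None,z=.0085,roi=None):
    """caps by colour; barrel = bright low-sat blob touching the cap. returns list (name,mid,cap,yawdeg,len)"""
    im=env.get_image(n); hsv=cv2.cvtColor(im,cv2.COLOR_RGB2HSV).astype(int); H,S,V=hsv[...,0],hsv[...,1],hsv[...,2]
    out=[]
    for name,cm in(('orange',(H>8)&(H<24)&(S>190)&(V>120)),('blue',(H>100)&(H<120)&(S>130)&(V>90))):
        m=(cm|((S<60)&(V>150))).astype(np.uint8); k,l,s,_=cv2.connectedComponentsWithStats(m)
        for i in range(1,k):
            mm=l==i; c=mm&cm
            if c.sum()<8 or c.sum()>.4*mm.sum(): continue
            ys,xs=np.where(mm); 
            if roi and not(roi[0]<xs.mean()<roi[2] and roi[1]<ys.mean()<roi[3]): continue
            if len(xs)>9000: continue
            P=np.array([onz(n,u,v,z,st)[:2] for u,v in zip(xs,ys)]); cc=np.array([P[c[ys,xs]].mean(0)])[0]
            vx,vy,cx,cy=cv2.fitLine(P.astype(np.float32),cv2.DIST_L2,0,1e-4,1e-4).ravel()
            d=np.array([vx,vy]); o=np.array([cx,cy]); d=d if (cc-o)@d>0 else -d; t=(P-o)@d
            L=t.max()-t.min()
            if not .085<L<.135: continue
            mid=o+d*(t.max()+t.min())/2
            out.append((name,mid.round(4).tolist(),cc.round(4).tolist(),round(float(np.degrees(np.arctan2(d[1],d[0]))),1),round(float(L),4)))
    return out
def show():
    s=env.observe(); R=np.array(s['tool_rot']); print('t%.2f'%s['time_s'],np.round(s['position'],4),'yaw %.1f'%np.degrees(np.arctan2(R[1,0],R[0,0])),'tilt',np.round(R[:,2],4)[:2],'F',np.round(s['ft_force'],1),'w %.4f gf %.1f'%(s['grip_width'],s['gripper_force']),'q6 %.0f'%s['q'][5]); return s
E
python3 - <<'E'
from h import *
s=show(); 
for t in tubes('wrist',s): print(t)
grab('wrist','w1.png')
# lid + dock from the earlier top picture
im=cv2.imread('pics/top0.png'); hsv=cv2.cvtColor(im,cv2.COLOR_BGR2HSV)
m=((im.min(2)>150)).astype(np.uint8); m[:192]=0; m[245:]=0; m[:,:312]=0; m[:,380:]=0
cs=max(cv2.findContours(m,0,2)[0],key=cv2.contourArea); r=cv2.minAreaRect(cs); B=cv2.boxPoints(r)
P=np.array([onz('top',*b,.012)[:2] for b in B]); print('lid',P.round(3).tolist(),P.mean(0).round(4),[np.linalg.norm(P[i]-P[i-1]).round(3) for i in range(4)],[np.degrees(np.arctan2(*(P[i]-P[i-1])[::-1])).round(1) for i in range(4)])
m=((im.min(2)>200)).astype(np.uint8); m[:150]=0; m[248:]=0; m[:,:225]=0; m[:,300:]=0
for c in cv2.findContours(cv2.dilate(m,None),0,2)[0]:
    if cv2.contourArea(c)<100: continue
    B=cv2.boxPoints(cv2.minAreaRect(c)); P=np.array([onz('top',*b,.04)[:2] for b in B]); print('tray?',B.round(0).tolist(),P.round(3).tolist(),P.mean(0).round(3))
E
```

```text
t1.40 [ 0.504  -0.3947  0.1978] yaw 104.7 tilt [-0.0005  0.0004] F [-0.3  0.2 -0.1] w 0.0851 gf 0.0 q6 -63Traceback (most recent call last):
  File "<stdin>", line 3, in <module>
  File "h.py", line 39, in tubes
    P=np.array([onz(n,u,v,z,st)[:2] for u,v in zip(xs,ys)]); cc=np.array([P[c[ys,xs]].mean(0)])[0]
                ~~~^^^^^^^^^^^^
  File "h.py", line 19, in onz
    p,d=ray(n,u,v,st); return p+d*(z-p[2])/d[2]
        ~~~^^^^^^^^^^
  File "h.py", line 11, in ray
    c=env.calibration(n)
ValueError: time passes only in moves, steps and waits
```

```bash
sed -i 's/env\.calibration(n)/CAL(n)/; s/^from rig import env$/from rig import env\nimport functools\nCAL=functools.cache(lambda n: env.calibration(n))/' h.py; sed -i 's/    c=CAL(n)\n    return c/    return CAL(n)/' h.py
cat > m1.py <<'E'
from h import *
s=show(); 
for t in tubes('wrist',s): print(t)
grab('wrist','w1.png')
im=cv2.imread('pics/top0.png')
m=((im.min(2)>150)).astype(np.uint8); m[:192]=0; m[245:]=0; m[:,:312]=0; m[:,380:]=0
cs=max(cv2.findContours(m,0,2)[0],key=cv2.contourArea); r=cv2.minAreaRect(cs); B=cv2.boxPoints(r)
P=np.array([onz('top',*b,.012)[:2] for b in B]); print('lid',P.round(3).tolist(),P.mean(0).round(4),[np.linalg.norm(P[i]-P[i-1]).round(3) for i in range(4)],[np.degrees(np.arctan2(*(P[i]-P[i-1])[::-1])).round(1) for i in range(4)])
m=((im.min(2)>200)).astype(np.uint8); m[:150]=0; m[248:]=0; m[:,:225]=0; m[:,300:]=0
for c in cv2.findContours(cv2.dilate(m,None),0,2)[0]:
    if cv2.contourArea(c)<100: continue
    B=cv2.boxPoints(cv2.minAreaRect(c)); P=np.array([onz('top',*b,.04)[:2] for b in B]); print('tray?',B.round(0).tolist(),P.round(3).tolist(),P.mean(0).round(3))
E
python3 m1.py
```

```text
t1.45 [ 0.5072 -0.3925  0.1968] yaw 105.2 tilt [0.0005 0.0021] F [-0.3  3.5 -1.8] w 0.0848 gf 0.0 q6 -64
('blue', [0.4883, -0.2598], [0.49, -0.3083], -87.9, 0.1106)
('blue', [0.9033, -0.141], [0.935, -0.1271], 28.5, 0.1226)
lid [[0.497, 0.079], [0.534, -0.095], [0.396, -0.125], [0.358, 0.049]] [ 0.4462 -0.0228] [np.float64(0.142), np.float64(0.179), np.float64(0.142), np.float64(0.178)] [np.float64(12.2), np.float64(-77.9), np.float64(-168.1), np.float64(102.1)]
tray? [[231.0, 242.0], [238.0, 155.0], [293.0, 159.0], [286.0, 246.0]] [[0.367, 0.406], [0.691, 0.377], [0.67, 0.171], [0.346, 0.201]] [0.519 0.289]
```

View pics/w1.png

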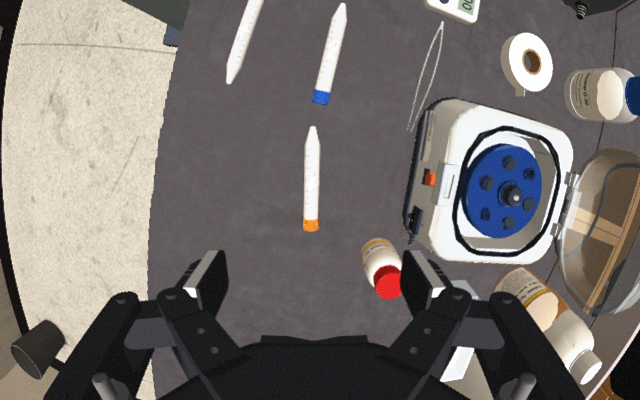

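Wrist view: tube A runs vertically at u≈311 with its orange cap at (310,225), between the fingers. The blue tube from this view agrees with the top camera to 1 mm. The small bottle at (385,270) is clear of a half-open gripper. I'll descend and grip.

>>> jog_arm:
  hand: [0.05, 0.05, 0.05, 0.05, 0.05]
  travel:
    - [0, 0, -0.05]
    - [0, 0, -0.05]
    - [0, 0, -0.04]
    - [0, 0, -0.03]
    - [0, 0, -0.007]
  yaw: [0, 0, 0, 0, 0]
  grip_force: 40

```text
time_s: 2.17
position: [0.5015, -0.3953, 0.0198]
tool_rot: [[-0.246, 0.969, -0.002], [0.969, 0.246, 0.002], [0.003, -0.002, -1.0]]
ft_force: [0.1, -0.9, -0.7]
grip_width: 0.0501
gripper_force: 0.0
```

>>> jog_arm:
  hand: [0.05, 0.0, 0.0, 0.0, 0.0]
  travel:
    - [0, 0, 0]
    - [0, 0, 0]
    - [0, 0, 0]
    - [0, 0, 0]
    - [0, 0, 0]
  yaw: [0, 0, 0, 0, 0]

```text
time_s: 2.8
position: [0.5033, -0.3957, 0.0226]
tool_rot: [[-0.248, 0.969, 0.001], [0.969, 0.248, -0.002], [-0.002, 0.001, -1.0]]
ft_force: [-1.4, 1.1, 6.9]
grip_width: 0.0135
gripper_force: 40.7
```

>>> jog_arm:
  hand: [0.0, 0.0, 0.0, 0.0, 0.0]
  travel:
    - [0, 0, 0]
    - [0, 0, 0.02]
    - [0, 0, 0.05]
    - [0, 0, 0.05]
    - [0, 0, 0.05]
  yaw: [0, 0, 0, 0, 0]

```text
time_s: 3.42
position: [0.5028, -0.395, 0.1932]
tool_rot: [[-0.248, 0.969, 0.0], [0.969, 0.248, -0.0], [-0.0, 0.0, -1.0]]
ft_force: [-1.1, -0.5, 0.2]
grip_width: 0.014
gripper_force: 39.9
```

>>> jog_arm:
  hand: [0.0, 0.0, 0.0, 0.0, 0.0]
  travel:
    - [-0.005, 0.04, 0.02]
    - [-0.005, 0.047, 0.02]
    - [-0.005, 0.048, 0.02]
    - [-0.005, 0.048, 0]
    - [-0.005, 0.048, 0]
  yaw: [0.082, 0.082, 0.082, 0.082, 0.082]

```text
time_s: 4.05
position: [0.4775, -0.1627, 0.2518]
tool_rot: [[-0.616, 0.788, 0.001], [0.788, 0.616, -0.0], [-0.001, 0.0, -1.0]]
ft_force: [0.4, 0.8, 0.5]
grip_width: 0.0137
gripper_force: 39.9
```

>>> jog_arm:
  hand: [0.0, 0.0, 0.0, 0.0, 0.0]
  travel:
    - [-0.005, 0.048, 0]
    - [-0.005, 0.048, 0]
    - [-0.005, 0.048, 0]
    - [-0.005, 0.048, 0]
    - [-0.005, 0.048, 0]
  yaw: [0.082, 0.082, 0.082, 0.082, 0.082]

```text
time_s: 4.68
position: [0.4524, 0.0773, 0.2517]
tool_rot: [[-0.879, 0.477, 0.001], [0.477, 0.879, -0.0], [-0.001, 0.0, -1.0]]
ft_force: [-0.1, 1.5, -0.3]
grip_width: 0.0137
gripper_force: 39.9
```

>>> jog_arm:
  hand: [0.0, 0.0, 0.0, 0.0, 0.0]
  travel:
    - [-0.005, 0.048, 0]
    - [-0.005, 0.048, 0]
    - [-0.005, 0.048, 0]
    - [-0.004, 0.045, 0]
    - [-0.004, 0.035, 0]
  yaw: [0.082, 0.082, 0.082, 0.082, 0.079]

```text
time_s: 5.3
position: [0.4293, 0.3015, 0.2515]
tool_rot: [[-0.996, 0.089, 0.0], [0.089, 0.996, 0.0], [-0.0, 0.0, -1.0]]
ft_force: [0.8, -0.5, -1.2]
grip_width: 0.0136
gripper_force: 39.9
```

```bash
python3 - <<'E'
from h import *
env.get_image('top')
s=show(); grab('wrist','w2.png')
import pickle; pickle.dump(s,open('w2.pkl','wb')); im=grab('top','top2.png')
for t in tubes('top'): print(t)
E
```

```text
t5.35 [0.4287 0.3042 0.2514] yaw 175.2 tilt [0.0001 0.0019] F [-1.6  1.8 -0.2] w 0.0140 gf 39.9 q6 -63
('orange', [0.3983, -0.2605], [0.4004, -0.2126], 86.4, 0.1099)
('blue', [0.489, -0.26], [0.4919, -0.3098], -87.2, 0.1109)
```

View pics/w2.png

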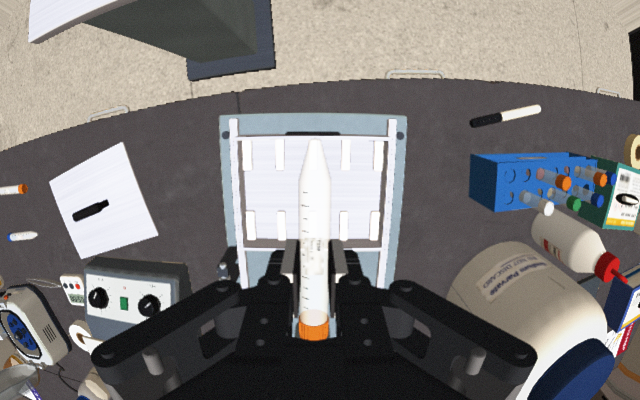

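```bash
python3 - <<'E'
from h import *
im=cv2.imread('pics/w2.png'); a=cv2.resize(im[110:260,212:412],None,fx=4,fy=4,interpolation=cv2.INTER_CUBIC); g=a.astype(float); g=np.clip((g-120)*1.9,0,255).astype(np.uint8); cv2.imwrite('pics/w2c.png',g)
E
```

```text
(no output)
```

View pics/w2c.png

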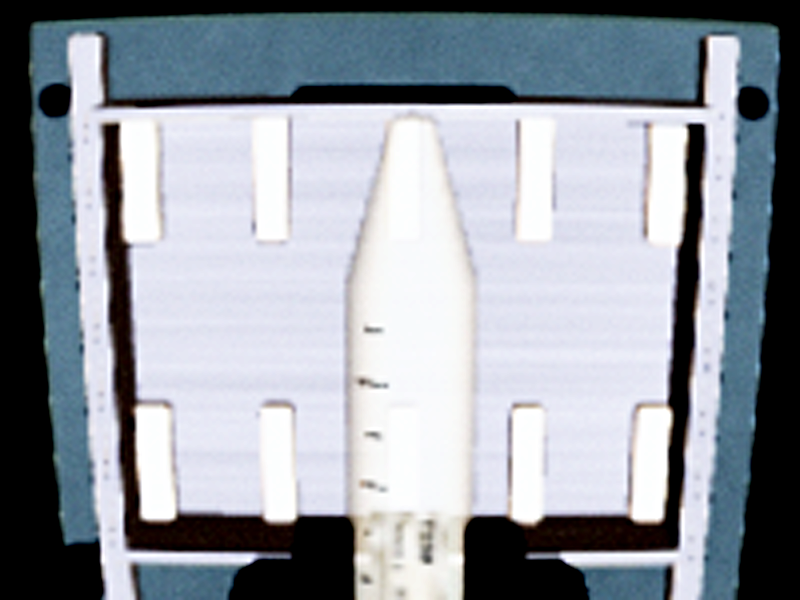

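```bash
cat >> h.py <<'E'
def fit_tray(n,pts,st,z0=None):
    """pts: list of (u,v,X,Y,Z) in tray frame -> x,y,yaw,z floor"""
    from scipy.optimize import least_squares
    R=[ray(n,u,v,st) for u,v,*_ in pts]; T=np.array([p[2:] for p in pts],float)
    def f(a):
        c,s=np.cos(a[2]),np.sin(a[2]); z=a[3] if z0 is None else z0; r=[]
        for (p,d),t in zip(R,T):
            W=np.array([a[0]+c*t[0]-s*t[1],a[1]+s*t[0]+c*t[1],z+t[2]]); q=p+d*(W[2]-p[2])/d[2]; r+=list((q-W)[:2])
        return r
    o=least_squares(f,[.43,.3,-.09,.015][:4 if z0 is None else 3]); return o.x,np.array(o.fun).reshape(-1,2)
E
python3 - <<'E'
from h import *
import pickle; s=pickle.load(open('w2.pkl','rb'))
N=[(142,241,-76),(273,241,-38),(533,240,38),(664,242,76)]; F=[(154,405,-76),(277,405,-38),(527,405,38),(654,405,76)]
mk=lambda zf:[(212+u/4,110+v/4,-.025,y/1e3,.008) for u,v,y in N]+[(212+u/4,110+v/4,.025,y/1e3,zf) for u,v,y in F]
for zf in(0,.004,.008):
    x,r=fit_tray('wrist',mk(zf),s); print(x.round(4),np.degrees(x[2]).round(2),'rms mm',(r**2).mean()**.5*1e3)
x,r=fit_tray('wrist',mk(0),s); print((r*1e3).round(1).tolist())
for z in (.012,.016,.020): print(z, fit_tray('wrist',mk(0),s,z)[0].round(4))
show()
E
```

```text
[ 0.449   0.3012 -0.0839  0.0229] -4.81 rms mm 0.891036113798631
[ 0.4491  0.3012 -0.0839  0.0198] -4.81 rms mm 0.5265490361244921
[ 0.4493  0.3011 -0.0839  0.0167] -4.81 rms mm 0.33198917073407574
[[-1.1, 1.0], [-0.7, 1.1], [-1.2, -0.9], [-1.0, -0.8], [1.1, 0.0], [1.0, -0.1], [0.9, -0.7], [1.1, 0.4]]
0.012 [ 0.4518  0.3009 -0.0839]
0.016 [ 0.4508  0.301  -0.0839]
0.02 [ 0.4497  0.3011 -0.0839]
t5.50 [0.4296 0.2999 0.2513] yaw 174.7 tilt [ 0.     -0.0003] F [-0.7 -0.3 -0.8] w 0.0138 gf 39.9 q6 -63
```

>>> jog_arm:
  hand: [0.0, 0.0, 0.0, 0.0, 0.0]
  travel:
    - [0.012, 0.028, -0.03]
    - [0.012, 0.027, -0.04]
    - [0, 0, -0.05]
    - [0, 0, -0.03]
    - [0, 0, -0.02]
  yaw: [0.004, 0.004, 0, 0, 0]

```text
time_s: 6.12
position: [0.454, 0.3533, 0.08]
tool_rot: [[-0.996, 0.087, -0.002], [0.087, 0.996, -0.001], [0.001, -0.001, -1.0]]
ft_force: [0.6, 0.4, 0.4]
grip_width: 0.0139
gripper_force: 39.9
```

>>> jog_arm:
  hand: [0.0, 0.0, 0.0, 0.0, 0.0]
  travel:
    - [0, 0, 0]
    - [0, 0, -0.02]
    - [0, 0, -0.01]
    - [0, 0, -0.01]
    - [0, 0, 0]
  yaw: [0, 0, 0, 0, 0]

```text
time_s: 6.75
position: [0.4541, 0.3547, 0.0414]
tool_rot: [[-0.996, 0.085, 0.0], [0.085, 0.996, 0.0], [-0.0, 0.0, -1.0]]
ft_force: [0.7, 0.8, 0.1]
grip_width: 0.0137
gripper_force: 39.9
```

>>> jog_arm:
  hand: [0.022, 0.022, 0.022, 0.022, 0.022]
  travel:
    - [0, 0, -0.001]
    - [0, 0, 0]
    - [0, 0, 0]
    - [0, 0, 0.01]
    - [0, 0, 0.03]
  yaw: [0, 0, 0, 0, 0]

```text
time_s: 7.38
position: [0.4534, 0.3544, 0.0803]
tool_rot: [[-0.996, 0.085, -0.002], [0.085, 0.996, -0.001], [0.002, -0.001, -1.0]]
ft_force: [-0.0, 0.1, 0.5]
grip_width: 0.0222
gripper_force: 0.0
```

>>> jog_arm:
  hand: [0.022, 0.05, 0.05, 0.05, 0.05]
  travel:
    - [0, 0, 0.05]
    - [0, -0.03, 0.06]
    - [-0.01, -0.03, 0.06]
    - [-0.01, 0, 0]
    - [0, 0, 0]
  yaw: [0, 0, 0, 0, 0]

```text
time_s: 8.0
position: [0.4339, 0.2991, 0.2415]
tool_rot: [[-0.996, 0.084, -0.0], [0.084, 0.996, 0.0], [0.0, -0.0, -1.0]]
ft_force: [-0.1, -0.4, 0.6]
grip_width: 0.05
gripper_force: 0.0
```

```bash
python3 - <<'E'
from h import *
for k in range(3): env.get_image('top')
s=show(); im=grab('wrist','w3.png'); hsv=cv2.cvtColor(im,cv2.COLOR_RGB2HSV)
a=cv2.resize(im[80:330,190:440],None,fx=2.4,fy=2.4,interpolation=cv2.INTER_CUBIC).astype(float); cv2.imwrite('pics/w3c.png',np.clip((a[:,:,::-1]-120)*1.9,0,255).astype(np.uint8))
for t in tubes('top'): print(t)
m=cv2.inRange(hsv,(8,190,120),(24,255,255)); m[:,:200]=0;m[:,450:]=0
ys,xs=np.where(m>0); P=onz('wrist',xs.mean(),ys.mean(),.025,s); print(len(xs),xs.mean(),ys.mean(),P)
d=P[:2]-[.4495,.301]; c,q=np.cos(-.0839),np.sin(-.0839); print('cap in tray',c*d[0]+q*d[1],-q*d[0]+c*d[1])
E
```

```text
t8.15 [0.4346 0.2994 0.2403] yaw 175.2 tilt [-0.0022 -0.0008] F [-0.8  0.3 -0.8] w 0.0501 gf 0.0 q6 -63
('orange', [0.3983, -0.2605], [0.4004, -0.2126], 86.5, 0.1099)
('blue', [0.4889, -0.26], [0.4914, -0.3102], -87.4, 0.1109)
96 362.3958333333333 227.26041666666666 [0.50071799 0.35101288 0.025     ]
cap in tray 0.04684666737293142 0.05412910678651435
```

View pics/w3c.png

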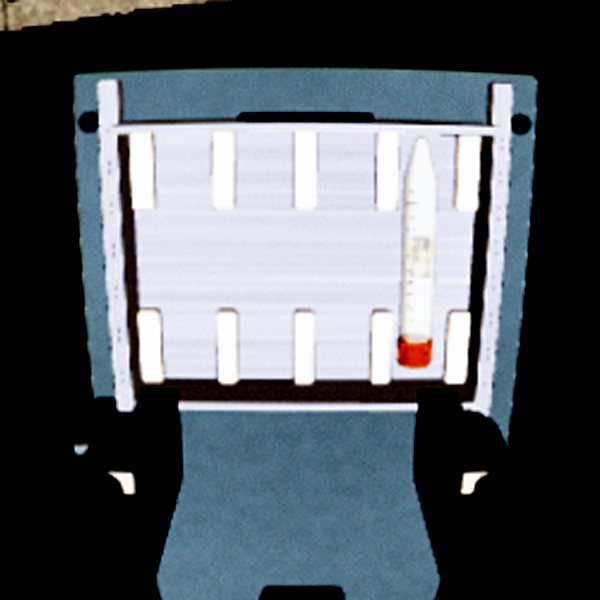

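The tube lies in the +57 lane at y≈54 mm, cap toward the column. Next is the blue tube.

>>> jog_arm:
  hand: [0.05, 0.05, 0.05, 0.05, 0.05]
  travel:
    - [0.0036, -0.0373, -0.002]
    - [0.0036, -0.0373, -0.002]
    - [0.0036, -0.0373, -0.002]
    - [0.0036, -0.0373, -0.002]
    - [0.0036, -0.0373, -0.002]
  yaw: [-0.096, -0.096, -0.096, -0.096, -0.096]

```text
time_s: 8.88
position: [0.4529, 0.1115, 0.2309]
tool_rot: [[-0.843, 0.538, -0.001], [0.538, 0.843, 0.0], [0.001, -0.001, -1.0]]
ft_force: [0.7, 0.9, 0.4]
grip_width: 0.05
gripper_force: 0.0
```

>>> jog_arm:
  hand: [0.05, 0.05, 0.05, 0.05, 0.05]
  travel:
    - [0.0036, -0.0373, -0.002]
    - [0.0036, -0.0373, -0.002]
    - [0.0036, -0.0373, -0.002]
    - [0.0036, -0.0373, -0.002]
    - [0.0036, -0.0373, -0.002]
  yaw: [-0.096, -0.096, -0.096, -0.096, -0.096]

```text
time_s: 9.5
position: [0.4709, -0.0751, 0.2209]
tool_rot: [[-0.499, 0.866, -0.001], [0.866, 0.499, 0.0], [0.001, -0.001, -1.0]]
ft_force: [0.8, 0.0, 0.8]
grip_width: 0.0498
gripper_force: 0.0
```

>>> jog_arm:
  hand: [0.05, 0.05, 0.05, 0.05, 0.05]
  travel:
    - [0.0036, -0.0373, -0.01]
    - [0.0036, -0.0373, -0.02]
    - [0.0036, -0.0373, -0.02]
    - [0.0036, -0.0373, -0.01]
    - [0.0036, -0.0373, -0.01]
  yaw: [-0.096, -0.096, -0.096, -0.096, -0.096]

```text
time_s: 10.12
position: [0.4888, -0.2616, 0.1503]
tool_rot: [[-0.043, 0.999, -0.001], [0.999, 0.043, 0.001], [0.001, -0.001, -1.0]]
ft_force: [-0.4, -0.2, 0.5]
grip_width: 0.0498
gripper_force: 0.0
```

```bash
python3 - <<'E'
from h import *
for k in range(3): env.get_image('top')
s=show()
for t in tubes('wrist',s): print(t)
import pickle
s3=dict(s); s3['position']=np.array([.4346,.2994,.2403]); c,q=np.cos(np.radians(175.2)),np.sin(np.radians(175.2)); s3['tool_rot']=np.array([[c,q,-.0022],[q,-c,-.0008],[0,0,-1]])
N=[(144,208,-76),(224,208,-38),(305,208,0),(387,208,38),(468,207,76)];F=[(149,310,-76),(227,310,-38),(304,310,0),(381,310,38),(458,310,76)]
for zf in(0,.004,.008):
    pts=[(190+u/2.4,80+v/2.4,-.025,y/1e3,.008) for u,v,y in N]+[(190+u/2.4,80+v/2.4,.025,y/1e3,zf) for u,v,y in F]
    x,r=fit_tray('wrist',pts,s3); print(x.round(4),np.degrees(x[2]).round(2),(r**2).mean()**.5*1e3)
E
```

```text
t10.28 [ 0.4886 -0.2614  0.1501] yaw 92.5 tilt [-0.0018  0.0015] F [-0.5  0.6 -0.3] w 0.0504 gf 0.0 q6 -43
('blue', [0.4885, -0.2615], [0.49, -0.3107], -88.2, 0.1127)
[ 0.449   0.3021 -0.0835  0.0228] -4.78 0.8643050415298263
[ 0.4492  0.3021 -0.0836  0.0197] -4.79 0.5822022166877351
[ 0.4494  0.3021 -0.0837  0.0165] -4.8 0.48612086255195197
```

>>> jog_arm:
  hand: [0.05, 0.05, 0.05, 0.05, 0.05]
  travel:
    - [0, 0, -0.05]
    - [0, 0.001, -0.04]
    - [0, 0, -0.03]
    - [0, 0, -0.006]
    - [0, 0, 0]
  yaw: [0, 0, 0, 0, 0]

```text
time_s: 10.95
position: [0.4892, -0.259, 0.0263]
tool_rot: [[-0.047, 0.999, 0.001], [0.999, 0.047, -0.0], [-0.0, 0.001, -1.0]]
ft_force: [-0.2, -0.1, -0.1]
grip_width: 0.0499
gripper_force: 0.0
```

>>> jog_arm:
  hand: [0.05, 0.0, 0.0, 0.0, 0.0]
  travel:
    - [0, 0, 0]
    - [0, 0, 0]
    - [0, 0, 0]
    - [0, 0, 0]
    - [0, 0, 0]
  yaw: [0, 0, 0, 0, 0]

```text
time_s: 11.58
position: [0.4889, -0.2596, 0.0262]
tool_rot: [[-0.046, 0.999, 0.001], [0.999, 0.046, -0.001], [-0.001, 0.001, -1.0]]
ft_force: [-0.9, 0.7, 5.6]
grip_width: 0.0135
gripper_force: 40.0
```

>>> jog_arm:
  hand: [0.0, 0.0, 0.0, 0.0, 0.0]
  travel:
    - [0, 0, 0]
    - [0, 0, 0.02]
    - [0, 0, 0.05]
    - [0, 0, 0.06]
    - [0, 0, 0.06]
  yaw: [0, 0, 0, 0, 0]

```text
time_s: 12.2
position: [0.4884, -0.2592, 0.2174]
tool_rot: [[-0.046, 0.999, -0.0], [0.999, 0.046, 0.0], [0.0, -0.0, -1.0]]
ft_force: [0.6, 0.6, 0.2]
grip_width: 0.0135
gripper_force: 39.4
```

>>> jog_arm:
  hand: [0.0, 0.0, 0.0, 0.0, 0.0]
  travel:
    - [-0.003, 0.0338, 0]
    - [-0.003, 0.0338, 0]
    - [-0.003, 0.0338, 0]
    - [-0.003, 0.0338, 0]
    - [-0.003, 0.0338, 0]
  yaw: [0.096, 0.096, 0.096, 0.096, 0.096]

```text
time_s: 12.82
position: [0.4734, -0.0893, 0.2155]
tool_rot: [[-0.505, 0.863, -0.0], [0.863, 0.505, 0.0], [0.0, -0.0, -1.0]]
ft_force: [0.4, 0.2, -0.6]
grip_width: 0.0137
gripper_force: 39.4
```

>>> jog_arm:
  hand: [0.0, 0.0, 0.0, 0.0, 0.0]
  travel:
    - [-0.003, 0.0338, 0]
    - [-0.003, 0.0338, 0]
    - [-0.003, 0.0338, 0]
    - [-0.003, 0.0338, 0]
    - [-0.003, 0.0338, 0]
  yaw: [0.096, 0.096, 0.096, 0.096, 0.096]

```text
time_s: 13.45
position: [0.4584, 0.0797, 0.2156]
tool_rot: [[-0.846, 0.533, 0.0], [0.533, 0.846, -0.0], [-0.0, 0.0, -1.0]]
ft_force: [0.1, 0.8, -0.2]
grip_width: 0.0134
gripper_force: 39.4
```

>>> jog_arm:
  hand: [0.0, 0.0, 0.0, 0.0, 0.0]
  travel:
    - [-0.003, 0.0338, 0]
    - [-0.003, 0.0338, -0.02]
    - [-0.003, 0.0338, -0.03]
    - [-0.003, 0.0338, -0.03]
    - [-0.002, 0.0338, -0.02]
  yaw: [0.096, 0.096, 0.096, 0.096, 0.096]

```text
time_s: 14.08
position: [0.4441, 0.2486, 0.1143]
tool_rot: [[-0.997, 0.082, -0.001], [0.082, 0.997, -0.0], [0.001, -0.001, -1.0]]
ft_force: [0.5, 0.2, -0.1]
grip_width: 0.0137
gripper_force: 39.4
```

```bash
python3 - <<'E'
from h import *
for k in range(3): env.get_image('top')
s=show()
for t in tubes('top'): print(t)
im=grab('wrist','w4.png')
E
```

```text
t14.22 [0.444  0.2485 0.1146] yaw 175.3 tilt [-0.002  -0.0006] F [ 0.8 -0.4 -0.5] w 0.0137 gf 39.4 q6 -69
('orange', [0.3984, -0.2605], [0.4004, -0.2126], 86.5, 0.1099)
```

View pics/w4.png

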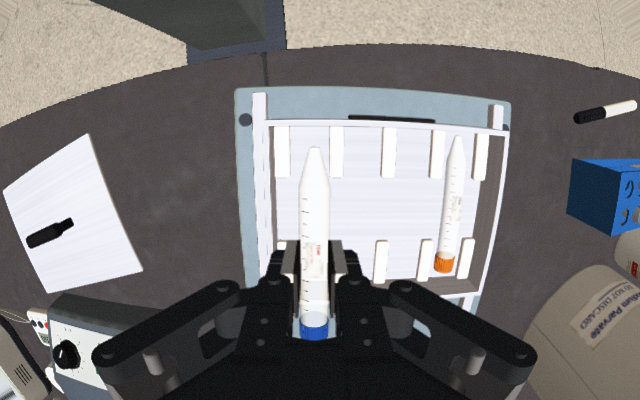

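Wrist view: the blue tube is still held, straight, above the left lane, and the first tube is still in its lane at (450,200). Lowering.

>>> jog_arm:
  hand: [0.0, 0.0, 0.0, 0.0, 0.0]
  travel:
    - [0.001, 0, -0.03]
    - [0, 0, -0.02]
    - [0, 0, -0.013]
    - [0, 0, -0.009]
    - [0, 0, 0]
  yaw: [0, 0, 0, 0, 0]

```text
time_s: 14.95
position: [0.4465, 0.2474, 0.0442]
tool_rot: [[-0.996, 0.085, 0.002], [0.085, 0.996, 0.0], [-0.002, 0.001, -1.0]]
ft_force: [0.5, -0.8, 1.1]
grip_width: 0.0138
gripper_force: 39.5
```

>>> jog_arm:
  hand: [0.0, 0.022, 0.022, 0.022, 0.022]
  travel:
    - [0, 0, 0]
    - [0, 0, 0]
    - [0, 0, 0]
    - [0, 0, 0]
    - [0, 0, 0.02]
  yaw: [0, 0, 0, 0, 0]

```text
time_s: 15.58
position: [0.445, 0.2474, 0.0627]
tool_rot: [[-0.996, 0.085, -0.003], [0.085, 0.996, -0.001], [0.003, -0.001, -1.0]]
ft_force: [0.5, -0.8, 0.2]
grip_width: 0.022
gripper_force: 0.0
```

>>> jog_arm:
  hand: [0.022, 0.022, 0.05, 0.05, 0.05]
  travel:
    - [0, 0, 0.05]
    - [0, 0.02, 0.05]
    - [0, 0.02, 0.05]
    - [-0.01, 0.01, 0.03]
    - [0, 0, 0]
  yaw: [0, 0, 0, 0, 0]

```text
time_s: 16.2
position: [0.4357, 0.2984, 0.2455]
tool_rot: [[-0.997, 0.083, 0.004], [0.083, 0.997, 0.002], [-0.004, 0.002, -1.0]]
ft_force: [0.1, -1.2, 0.9]
grip_width: 0.0504
gripper_force: 0.0
```

```bash
cat >> h.py <<'E'
TR=(.4493,.3018,-.0838)
def totray(P,tr=TR):
    d=np.array(P[:2])-tr[:2]; c,q=np.cos(tr[2]),np.sin(tr[2]); return (np.array([c*d[0]+q*d[1],-q*d[0]+c*d[1]])*1e3).round(1)
def caps(im,s,z=.025,n='wrist'):
    hsv=cv2.cvtColor(im,cv2.COLOR_RGB2HSV)
    for name,lo,hi in(('orange',(8,190,120),(24,255,255)),('blue',(100,130,90),(120,255,255))):
        k,l,st,cen=cv2.connectedComponentsWithStats(cv2.inRange(hsv,lo,hi))
        for i in range(1,k):
            if st[i,4]<30: continue
            P=onz(n,*cen[i],z,s); t=totray(P)
            if abs(t[0])<80 and abs(t[1])<90: print(name,st[i,4],cen[i].round(0),t)
E
python3 - <<'E'
from h import *
for k in range(2): env.get_image('top')
s=show(); im=grab('wrist','w5.png'); caps(im,s)
E
```

```text
t16.30 [0.4354 0.2974 0.2427] yaw 175.2 tilt [-0.0012 -0.0006] F [-0.5 -0.2 -0.3] w 0.0500 gf 0.0 q6 -64
orange 98 [363. 226.] [47.8 53.1]
blue 113 [274. 221.] [ 41.  -53.5]
```

>>> jog_arm:
  hand: [0.05, 0.05, 0.05, 0.05, 0.05]
  travel:
    - [-0.0025, -0.0372, -0.002]
    - [-0.0025, -0.0372, -0.002]
    - [-0.0025, -0.0372, -0.002]
    - [-0.0025, -0.0372, -0.002]
    - [-0.0025, -0.0372, -0.002]
  yaw: [-0.1032, -0.1032, -0.1032, -0.1032, -0.1032]

```text
time_s: 16.98
position: [0.4227, 0.1101, 0.2322]
tool_rot: [[-0.823, 0.569, -0.003], [0.569, 0.823, -0.0], [0.002, -0.001, -1.0]]
ft_force: [0.8, -0.1, -0.1]
grip_width: 0.0497
gripper_force: 0.0
```

>>> jog_arm:
  hand: [0.05, 0.05, 0.05, 0.05, 0.05]
  travel:
    - [-0.0025, -0.0372, -0.002]
    - [-0.0025, -0.0372, -0.002]
    - [-0.0025, -0.0372, -0.002]
    - [-0.0025, -0.0372, -0.002]
    - [-0.0025, -0.0372, -0.002]
  yaw: [-0.1032, -0.1032, -0.1032, -0.1032, -0.1032]

```text
time_s: 17.6
position: [0.41, -0.0758, 0.2223]
tool_rot: [[-0.435, 0.901, -0.002], [0.901, 0.435, 0.001], [0.002, -0.002, -1.0]]
ft_force: [-0.6, -0.3, 0.4]
grip_width: 0.0497
gripper_force: 0.0
```

>>> jog_arm:
  hand: [0.05, 0.05, 0.05, 0.05, 0.05]
  travel:
    - [-0.0025, -0.0372, -0.01]
    - [-0.0025, -0.0372, -0.02]
    - [-0.0025, -0.0372, -0.02]
    - [-0.0025, -0.0372, -0.01]
    - [-0.0025, -0.0372, -0.013]
  yaw: [-0.1032, -0.1032, -0.1032, -0.1032, -0.1032]

```text
time_s: 18.23
position: [0.3974, -0.2616, 0.1489]
tool_rot: [[0.066, 0.998, -0.002], [0.998, -0.066, 0.002], [0.002, -0.002, -1.0]]
ft_force: [0.4, 0.1, 0.3]
grip_width: 0.0499
gripper_force: 0.0
```

```bash
python3 - <<'E'
from h import *
for k in range(2): env.get_image('top')
s=show(); 
for t in tubes('wrist',s)+tubes('top'): print(t)
im=env.get_image('top'); caps(im,None,.025,'top')
E
```

```text
t18.32 [ 0.3971 -0.2629  0.1481] yaw 86.1 tilt [-0.0028  0.0024] F [-0.8  0.3 -0.6] w 0.0498 gf 0.0 q6 -44
('orange', [0.9447, -0.5584], [0.9278, -0.5181], 94.0, 0.1074)
```

```bash
python3 - <<'E'
from h import *
s=show(); im=grab('wrist','w6.png'); cv2.imwrite('pics/w6s.png',im[:,:,::-1])
E
```

```text
t18.48 [ 0.3978 -0.2598  0.1499] yaw 86.5 tilt [-0.0013  0.0016] F [ 0.3  0.7 -0.1] w 0.0501 gf 0.0 q6 -44
```

View pics/w6s.png

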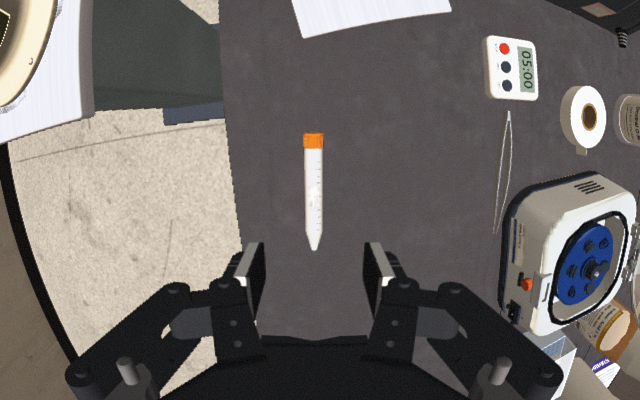

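```bash
python3 - <<'E'
from h import *
s=show(); a=onz('wrist',313,133,.0085,s); b=onz('wrist',313.5,249,.0085,s); print(a,b,(a+b)/2,np.linalg.norm(a-b))
E
```

```text
t18.52 [ 0.398  -0.2596  0.1502] yaw 86.5 tilt [-0.0007  0.001 ] F [ 0.5 -0.   0.4] w 0.0500 gf 0.0 q6 -44
[ 0.40091248 -0.20692775  0.0085    ] [ 0.3948583  -0.31499564  0.0085    ] [ 0.39788539 -0.26096169  0.0085    ] 0.10823733888264482
```

>>> jog_arm:
  hand: [0.05, 0.05, 0.05, 0.05, 0.05]
  travel:
    - [0, 0, -0.05]
    - [0, 0, -0.04]
    - [0, 0, -0.02]
    - [0, 0, 0]
    - [0, 0, 0]
  yaw: [0, 0, 0, 0, 0]

```text
time_s: 19.15
position: [0.3987, -0.2603, 0.0415]
tool_rot: [[0.061, 0.998, 0.001], [0.998, -0.061, -0.001], [-0.001, 0.001, -1.0]]
ft_force: [-0.2, 0.5, 0.6]
grip_width: 0.0501
gripper_force: 0.0
```

>>> jog_arm:
  hand: [0.05, 0.05, 0.0, 0.0, 0.0]
  travel:
    - [0, 0, -0.016]
    - [0, 0, 0]
    - [0, 0, 0]
    - [0, 0, 0]
    - [0, 0, 0]
  yaw: [0, 0, 0, 0, 0]

```text
time_s: 19.77
position: [0.3985, -0.2606, 0.0253]
tool_rot: [[0.062, 0.998, 0.001], [0.998, -0.062, -0.001], [-0.001, 0.001, -1.0]]
ft_force: [0.4, 1.6, 5.6]
grip_width: 0.0135
gripper_force: 40.4
```

>>> jog_arm:
  hand: [0.0, 0.0, 0.0, 0.0, 0.0]
  travel:
    - [0, 0, 0]
    - [0, 0, 0.02]
    - [0, 0, 0.05]
    - [0, 0, 0.06]
    - [0, 0, 0.06]
  yaw: [0, 0, 0, 0, 0]

```text
time_s: 20.4
position: [0.3979, -0.2601, 0.2168]
tool_rot: [[0.062, 0.998, 0.0], [0.998, -0.062, -0.0], [-0.0, 0.0, -1.0]]
ft_force: [0.8, -1.3, -0.4]
grip_width: 0.0135
gripper_force: 39.7
```

>>> jog_arm:
  hand: [0.0, 0.0, 0.0, 0.0, 0.0]
  travel:
    - [0.0035, 0.0385, 0]
    - [0.0035, 0.0385, 0]
    - [0.0035, 0.0385, 0]
    - [0.0035, 0.0385, 0]
    - [0.0035, 0.0385, 0]
  yaw: [-0.1062, -0.1062, -0.1062, -0.1062, -0.1062]

```text
time_s: 21.02
position: [0.4155, -0.0666, 0.2149]
tool_rot: [[0.562, 0.827, 0.0], [0.827, -0.562, -0.0], [0.0, 0.001, -1.0]]
ft_force: [0.9, -0.3, -0.8]
grip_width: 0.0135
gripper_force: 39.7
```

>>> jog_arm:
  hand: [0.0, 0.0, 0.0, 0.0, 0.0]
  travel:
    - [0.0035, 0.0385, 0]
    - [0.0035, 0.0385, 0]
    - [0.0035, 0.0385, 0]
    - [0.0035, 0.0385, 0]
    - [0.0035, 0.0385, 0]
  yaw: [-0.1062, -0.1062, -0.1062, -0.1062, -0.1062]

```text
time_s: 21.65
position: [0.4331, 0.1259, 0.2149]
tool_rot: [[0.903, 0.429, 0.001], [0.429, -0.903, -0.0], [0.0, 0.0, -1.0]]
ft_force: [-0.5, -0.5, -0.6]
grip_width: 0.0132
gripper_force: 39.7
```

>>> jog_arm:
  hand: [0.0, 0.0, 0.0, 0.0, 0.0]
  travel:
    - [0.0035, 0.0385, 0]
    - [0.0035, 0.0385, 0]
    - [0.0035, 0.0385, -0.02]
    - [0.0035, 0.0385, -0.03]
    - [0.0035, 0.0385, -0.03]
  yaw: [-0.1062, -0.1062, -0.1062, -0.1062, -0.1062]

```text
time_s: 22.28
position: [0.4507, 0.3184, 0.1341]
tool_rot: [[0.996, -0.088, 0.001], [-0.088, -0.996, 0.0], [0.001, -0.0, -1.0]]
ft_force: [0.6, -0.2, -0.2]
grip_width: 0.0131
gripper_force: 39.7
```

```bash
python3 - <<'E'
from h import *
for k in range(2): env.get_image('top')
s=show(); im=grab('wrist','w7.png'); caps(im,s)
im=env.get_image('top'); caps(im,None,.025,'top')
E
```

```text
t22.38 [0.4492 0.3192 0.1316] yaw -4.8 tilt [-0.0047 -0.0013] F [-0.4 -0.7 -0.4] w 0.0135 gf 39.7 q6 118
orange 331 [265. 146.] [45.  52.8]
orange 1007 [314. 163.] [31.7 16.5]
blue 346 [405. 156.] [ 38.3 -54.2]
```

View pics/w7.png

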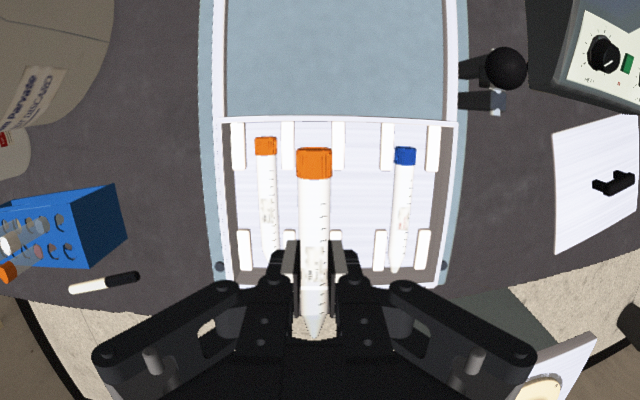

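Wrist view: the third tube is held straight, its cap at (314,163), above the inner-left lane. The other two lie in their lanes, with caps at (265,146) and (405,156). Lowering.

>>> jog_arm:
  hand: [0.0, 0.0, 0.0, 0.0, 0.0]
  travel:
    - [0, 0, -0.04]
    - [0, 0, -0.025]
    - [0, 0, -0.017]
    - [0, 0, -0.01]
    - [0, 0, 0]
  yaw: [0, 0, 0, 0, 0]

```text
time_s: 23.1
position: [0.4513, 0.3166, 0.0434]
tool_rot: [[0.996, -0.084, 0.001], [-0.084, -0.996, 0.0], [0.001, -0.001, -1.0]]
ft_force: [0.4, -0.3, 0.3]
grip_width: 0.0135
gripper_force: 41.0
```

>>> jog_arm:
  hand: [0.0, 0.022, 0.022, 0.022, 0.022]
  travel:
    - [0, 0, 0]
    - [0, 0, 0]
    - [0, 0, 0]
    - [0, 0, 0]
    - [0, 0, 0.02]
  yaw: [0, 0, 0, 0, 0]

```text
time_s: 23.72
position: [0.4501, 0.3168, 0.0617]
tool_rot: [[0.996, -0.084, -0.003], [-0.084, -0.996, -0.001], [-0.003, 0.001, -1.0]]
ft_force: [0.2, -1.1, 0.3]
grip_width: 0.0224
gripper_force: 0.0
```

>>> jog_arm:
  hand: [0.022, 0.022, 0.022, 0.05, 0.05]
  travel:
    - [0, 0, 0.04]
    - [0, 0, 0.05]
    - [0, 0, 0.05]
    - [0, 0, 0.05]
    - [0, 0, 0]
  yaw: [0, 0, 0, 0, 0]

```text
time_s: 24.35
position: [0.4517, 0.3176, 0.2563]
tool_rot: [[0.996, -0.084, 0.007], [-0.084, -0.996, 0.003], [0.007, -0.004, -1.0]]
ft_force: [0.6, 0.6, -0.2]
grip_width: 0.05
gripper_force: 0.0
```

```bash
python3 - <<'E'
from h import *
for k in range(2): env.get_image('top')
s=show(); im=grab('wrist','w8.png'); caps(im,s)
im=env.get_image('top'); caps(im,None,.025,'top')
E
```

```text
t24.45 [0.4505 0.317  0.2522] yaw -4.8 tilt [-0.0002 -0.0001] F [-0.3 -0.5 -0.3] w 0.0498 gf 0.0 q6 118
orange 129 [314. 132.] [49.3 14.2]
orange 129 [280. 135.] [45.  52.9]
blue 140 [373. 142.] [ 38.5 -53.8]
```

View pics/w8.png

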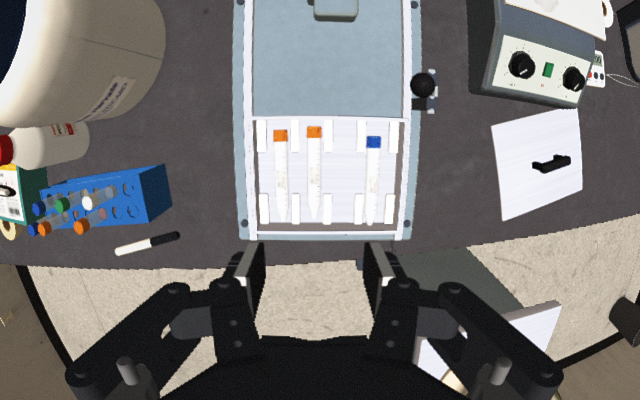

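All three tubes lie flat in separate lanes, caps toward the column: (280,135), (314,132) and (373,142). Next is the lid.

>>> jog_arm:
  hand: [0.05, 0.05, 0.05, 0.05, 0.05]
  travel:
    - [0, -0.0227, 0]
    - [0, -0.0227, 0]
    - [0, -0.0227, 0]
    - [0, -0.0227, 0]
    - [0, -0.0227, 0]
  yaw: [0.1244, 0.1244, 0.1244, 0.1244, 0.1244]

```text
time_s: 25.18
position: [0.4503, 0.2028, 0.2512]
tool_rot: [[0.857, 0.516, -0.003], [0.516, -0.857, -0.0], [-0.002, -0.001, -1.0]]
ft_force: [0.1, 0.2, -0.3]
grip_width: 0.0498
gripper_force: 0.0
```

>>> jog_arm:
  hand: [0.05, 0.05, 0.05, 0.05, 0.05]
  travel:
    - [0, -0.0227, 0]
    - [0, -0.0227, 0]
    - [0, -0.0227, 0]
    - [0, -0.0227, 0]
    - [0, -0.0227, 0]
  yaw: [0.1244, 0.1244, 0.1244, 0.1244, 0.1244]

```text
time_s: 25.8
position: [0.4503, 0.0894, 0.2513]
tool_rot: [[0.396, 0.918, -0.003], [0.918, -0.396, 0.0], [-0.001, -0.002, -1.0]]
ft_force: [-0.0, -0.1, 0.2]
grip_width: 0.0501
gripper_force: 0.0
```

>>> jog_arm:
  hand: [0.05, 0.05, 0.05, 0.05, 0.05]
  travel:
    - [-0.001, -0.0227, -0.01]
    - [-0.001, -0.0227, -0.01]
    - [-0.001, -0.0227, -0.01]
    - [-0.001, -0.0227, -0.01]
    - [0, -0.0227, -0.01]
  yaw: [0.1244, 0.1244, 0.1244, 0.1244, 0.1244]

```text
time_s: 26.42
position: [0.4462, -0.024, 0.2011]
tool_rot: [[-0.213, 0.977, -0.002], [0.977, 0.213, 0.001], [0.001, -0.002, -1.0]]
ft_force: [1.6, 0.1, -0.2]
grip_width: 0.0498
gripper_force: 0.0
```

```bash
cat >> h.py <<'E'
def lid(n='wrist',plate=.012,hand=.037):
    for k in range(3): env.get_image('top')
    s=show(); im=env.get_image(n); g=im.min(2); m=(g>150).astype(np.uint8)
    u,v=proj(n,[s['position'][0],s['position'][1],plate],s) if n=='wrist' else (0,0)
    cs=[c for c in cv2.findContours(m,0,2)[0] if cv2.contourArea(c)>3000]
    c=min(cs,key=lambda c:-cv2.pointPolygonTest(c,(float(u),float(v)),True))
    P=np.array([onz(n,*p,plate,s)[:2] for p in c[:,0]],np.float32); r=cv2.minAreaRect(P); B=cv2.boxPoints(r)
    print('plate',np.round(r[0],4),np.round(r[1],4),[np.degrees(np.arctan2(*(B[i]-B[i-1])[::-1])).round(1) for i in (0,1)])
    f=np.zeros_like(m); cv2.drawContours(f,[cv2.convexHull(c)],-1,1,-1); f=cv2.erode(f,np.ones((7,7)))
    b=((im.max(2)<70)&(f>0)).astype(np.uint8); k,l,st,_=cv2.connectedComponentsWithStats(b)
    i=1+np.argmax(st[1:,4]); ys,xs=np.where(l==i); P=np.array([onz(n,a,e,hand+.007,s)[:2] for a,e in zip(xs,ys)],np.float32); r=cv2.minAreaRect(P); B=cv2.boxPoints(r)
    print('bar at top z',np.round(r[0],4),np.round(r[1],4),[np.degrees(np.arctan2(*(B[i]-B[i-1])[::-1])).round(1) for i in (0,1)],st[i])
    return im,s
E
python3 - <<'E'
from h import *
im,s=lid(); cv2.imwrite('pics/w9.png',im[:,:,::-1])
E
```

```text
t26.57 [ 0.4463 -0.0237  0.2014] yaw 101.9 tilt [-0.0028  0.001 ] F [ 0.  -0.5  0.9] w 0.0500 gf 0.0 q6 -30
plate [ 0.4469 -0.0223] [0.1398 0.1773] [np.float32(-168.0), np.float32(-78.0)]
bar at top z [ 0.4468 -0.0212] [0.0115 0.0581] [np.float32(-168.0), np.float32(-78.0)] [309 155  13  61 768]
```

>>> jog_arm:
  hand: [0.05, 0.05, 0.05, 0.05, 0.05]
  travel:
    - [0.0005, 0.0015, -0.05]
    - [0, 0, -0.05]
    - [0, 0, -0.04]
    - [0, 0, -0.024]
    - [0, 0, 0]
  yaw: [0, 0, 0, 0, 0]
  grip_force: 70

```text
time_s: 27.25
position: [0.4466, -0.021, 0.0376]
tool_rot: [[-0.209, 0.978, -0.003], [0.978, 0.209, 0.001], [0.002, -0.003, -1.0]]
ft_force: [0.3, 0.3, 0.2]
grip_width: 0.0498
gripper_force: 0.0
```

>>> jog_arm:
  hand: [0.05, 0.0, 0.0, 0.0, 0.0]
  travel:
    - [0, 0, 0]
    - [0, 0, 0]
    - [0, 0, 0]
    - [0, 0, 0]
    - [0, 0, 0]
  yaw: [0, 0, 0, 0, 0]

```text
time_s: 27.88
position: [0.4475, -0.0219, 0.0394]
tool_rot: [[-0.209, 0.978, 0.001], [0.978, 0.209, -0.0], [-0.001, 0.001, -1.0]]
ft_force: [-1.1, 0.1, 8.1]
grip_width: 0.0127
gripper_force: 68.5
```

>>> jog_arm:
  hand: [0.0, 0.0, 0.0, 0.0, 0.0]
  travel:
    - [0, 0, 0]
    - [0, 0, 0.015]
    - [0, 0, 0.03]
    - [0, 0, 0.04]
    - [0, 0, 0.03]
  yaw: [0, 0, 0, 0, 0]

```text
time_s: 28.5
position: [0.4471, -0.0219, 0.1552]
tool_rot: [[-0.209, 0.978, 0.001], [0.978, 0.209, -0.0], [-0.001, 0.001, -1.0]]
ft_force: [-0.6, 0.2, -2.2]
grip_width: 0.0125
gripper_force: 68.9
```

```bash
python3 - <<'E'
from h import *
show()
im,s=lid(plate=.127,hand=.152)
E
```

```text
t28.50 [ 0.4471 -0.0219  0.1552] yaw 102.1 tilt [ 0.0011 -0.0004] F [-0.6  0.2 -2.2] w 0.0125 gf 68.9 q6 -30
t28.65 [ 0.4475 -0.022   0.1544] yaw 102.1 tilt [ 0.0026 -0.0009] F [ 0.1 -0.1 -2.1] w 0.0124 gf 69.0 q6 -30
plate [ 0.357 -0.088] [0.3773 0.3974] [np.float32(-93.2), np.float32(-3.2)]
bar at top z [ 0.3953 -0.0667] [0.2304 0.0689] [np.float32(-140.8), np.float32(-50.8)] [   92   200   341   194 19967]
```

```bash
cat > rid.py <<'E'
from h import *
def st(p,yaw,tx,ty):
    c,q=np.cos(np.radians(yaw)),np.sin(np.radians(yaw)); return dict(position=np.array(p),tool_rot=np.array([[c,q,tx],[q,-c,ty],[0,0,-1.]]))
for f,s,sgn in(('w8.png',st([.4505,.317,.2522],-4.8,-.0002,-.0001),-1),('w5.png',st([.4354,.2974,.2427],175.2,-.0012,-.0006),1),('w3.png',st([.4346,.2994,.2403],175.2,-.0022,-.0008),1)):
    im=cv2.imread('pics/'+f); g=im.min(2); pts=[]
    for t in (225,232,240,246):
        m=(g>t).astype(np.uint8); k,l,S,C=cv2.connectedComponentsWithStats(m,connectivity=4); pts=[]
        for i in range(1,k):
            x,y,w,h,a=S[i]
            if not(60<a<500 and h>1.5*w): continue
            ys,xs=np.where(l==i); yb=np.percentile(ys,[8,92])
            P=onz('wrist',*C[i],.0245,s); T=totray(P)
            Y=round(T[1]/38)*38; X=44 if T[0]>0 else -44
            if abs(T[1]-Y)<6 and abs(abs(T[0])-44)<10 and abs(Y)<=76: pts.append((C[i][0],C[i][1],X/1e3,Y/1e3,.008))
        if len(pts)>=5:
            x,r=fit_tray('wrist',pts,s,.0165); print(f,t,len(pts),x.round(4),np.degrees(x[2]).round(2),'rms',((r**2).mean()**.5*1e3).round(2))
E
python3 rid.py
```

```text
w8.png 246 10 [ 0.4494  0.301  -0.0839] -4.81 rms 0.42
w5.png 246 10 [ 0.4506  0.3013 -0.084 ] -4.82 rms 0.6
w3.png 246 10 [ 0.4497  0.3015 -0.0873] -5.0 rms 0.49
```

>>> jog_arm:
  hand: [0.0, 0.0, 0.0, 0.0, 0.0]
  travel:
    - [0, 0.01, 0.025]
    - [0, 0.02, 0.025]
    - [0, 0.0293, 0]
    - [0, 0.033, 0]
    - [0, 0.033, 0]
  yaw: [-0.02, -0.02, -0.02, -0.02, -0.02]

```text
time_s: 29.32
position: [0.4466, 0.1044, 0.2019]
tool_rot: [[-0.11, 0.994, -0.003], [0.994, 0.11, 0.0], [0.0, -0.003, -1.0]]
ft_force: [0.5, 1.0, -1.5]
grip_width: 0.0128
gripper_force: 68.9
```

>>> jog_arm:
  hand: [0.0, 0.0, 0.0, 0.0, 0.0]
  travel:
    - [0, 0.033, 0]
    - [0, 0.033, 0]
    - [0, 0.033, 0]
    - [0, 0.033, 0]
    - [0.001, 0.033, 0]
  yaw: [-0.02, -0.02, -0.02, -0.02, -0.02]

```text
time_s: 29.95
position: [0.4476, 0.2693, 0.2016]
tool_rot: [[-0.01, 1.0, -0.003], [1.0, 0.01, -0.001], [-0.001, -0.003, -1.0]]
ft_force: [0.3, -0.4, -1.5]
grip_width: 0.0121
gripper_force: 68.9
```

>>> jog_arm:
  hand: [0.0, 0.0, 0.0, 0.0, 0.0]
  travel:
    - [0.001, 0.023, 0]
    - [0, 0.01, -0.02]
    - [0, 0, -0.03]
    - [0, 0, -0.02]
    - [0, 0, 0]
  yaw: [-0.02, -0.02, -0.02, -0.02, -0.015]

```text
time_s: 30.58
position: [0.448, 0.3009, 0.1309]
tool_rot: [[0.085, 0.996, -0.006], [0.996, -0.085, -0.002], [-0.003, -0.005, -1.0]]
ft_force: [0.1, 0.0, -0.7]
grip_width: 0.0121
gripper_force: 68.8
```

```bash
python3 - <<'E'
from h import *
env.get_image('top');env.get_image('top');env.get_image('top')
show(); im=env.get_image('wrist'); cv2.imwrite('pics/w10.png',im[:,:,::-1])
E
```

```text
t30.73 [0.4494 0.3015 0.1338] yaw 85.2 tilt [0.0003 0.0001] F [-0.1  0.1 -1.5] w 0.0126 gf 68.8 q6 26
```

View pics/w10.png

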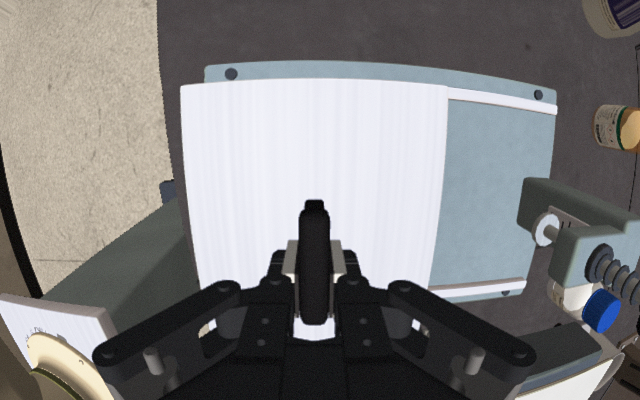

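>>> jog_arm:
  hand: [0.0, 0.0, 0.0, 0.0, 0.0]
  travel:
    - [0, 0, -0.02]
    - [0, 0, -0.012]
    - [0, 0, -0.008]
    - [0, 0, -0.004]
    - [0, 0, 0]
  yaw: [0, 0, 0, 0, 0]

```text
time_s: 31.4
position: [0.4493, 0.3015, 0.0896]
tool_rot: [[0.084, 0.996, 0.0], [0.996, -0.084, 0.0], [0.0, 0.0, -1.0]]
ft_force: [0.0, -0.1, -2.1]
grip_width: 0.0124
gripper_force: 68.9
```

>>> jog_arm:
  hand: [0.0, 0.0, 0.0, 0.0, 0.0]
  travel:
    - [0, 0, -0.002]
    - [0, 0, -0.002]
    - [0, 0, -0.002]
    - [0, 0, -0.002]
    - [0, 0, -0.001]
  yaw: [0, 0, 0, 0, 0]

```text
time_s: 32.02
position: [0.4495, 0.3014, 0.0814]
tool_rot: [[0.084, 0.996, 0.001], [0.996, -0.084, 0.0], [0.0, 0.001, -1.0]]
ft_force: [-3.5, -4.1, 13.7]
grip_width: 0.0123
gripper_force: 71.0
```

>>> jog_arm:
  hand: [0.0, 0.0, 0.0, 0.0, 0.0]
  travel:
    - [0, 0, -0.001]
    - [0, 0, 0]
    - [0, 0, 0]
    - [0, 0, 0]
    - [0, 0, 0]
  yaw: [0, 0, 0, 0, 0]

```text
time_s: 32.65
position: [0.4501, 0.3014, 0.0814]
tool_rot: [[0.084, 0.996, 0.003], [0.996, -0.084, 0.0], [0.001, 0.003, -1.0]]
ft_force: [-2.4, -3.3, 15.0]
grip_width: 0.0128
gripper_force: 71.2
```

>>> jog_arm:
  hand: [0.025, 0.025, 0.025, 0.025, 0.025]
  travel:
    - [0, 0, 0]
    - [0, 0, 0]
    - [0, 0, 0]
    - [0, 0, 0]
    - [0, 0, 0]
  yaw: [0, 0, 0, 0, 0]

```text
time_s: 33.28
position: [0.4492, 0.3014, 0.0794]
tool_rot: [[0.084, 0.996, -0.0], [0.996, -0.084, -0.0], [-0.0, -0.0, -1.0]]
ft_force: [0.2, -0.3, -0.6]
grip_width: 0.025
gripper_force: 0.0
```

>>> jog_arm:
  hand: [0.025, 0.025, 0.025, 0.0, 0.0]
  travel:
    - [0, 0, 0.03]
    - [0, 0, 0.04]
    - [0, 0, 0.04]
    - [0, 0, 0]
    - [0, 0, 0]
  yaw: [0, 0, 0, 0, 0]

```text
time_s: 33.9
position: [0.4488, 0.3013, 0.1887]
tool_rot: [[0.084, 0.996, -0.001], [0.996, -0.084, -0.0], [-0.001, -0.001, -1.0]]
ft_force: [-0.7, 0.3, 0.1]
grip_width: 0.0002
gripper_force: 0.0
```

```bash
python3 - <<'E'
from h import *
im,s=lid(plate=.0525,hand=.0775); cv2.imwrite('pics/w11.png',im[:,:,::-1])
E
```

```text
t34.05 [0.4488 0.3012 0.1883] yaw 85.2 tilt [-0.0022 -0.0009] F [ 0.7 -0.3  0.3] w 0.0001 gf 0.0 q6 26
plate [0.5176 0.3041] [0.1964 0.2904] [np.float32(-94.9), np.float32(-4.9)]
bar at top z [0.451 0.303] [0.0599 0.0122] [np.float32(-95.1), np.float32(-5.1)] [ 308  164   17   75 1167]
```

```bash
python3 - <<'E'
from h import *
im=cv2.imread('pics/w11.png')[:,:,::-1]; g=im.min(2).astype(float)
c,q=np.cos(np.radians(85.2)),np.sin(np.radians(85.2)); s=dict(position=np.array([.4488,.3012,.1883]),tool_rot=np.array([[c,q,-.0022],[q,-c,-.0009],[0,0,-1.]]))
ex=np.array([np.cos(-.084),np.sin(-.084)]); ey=np.array([-ex[1],ex[0]])
for z in(.0505,.0525,.0545,.0585):
  for Y in(.03,.05,.07):
    o=np.array([.4497,.3012])+ey*Y; T=np.arange(-.09,.0901,.0005)
    v=[]
    for t in T:
        u,w=proj('wrist',[*(o+ex*t),z],s); v.append(cv2.getRectSubPix(g.astype(np.float32),(1,1),(float(u),float(w)))[0,0])
    v=np.array(v); i0=len(T)//2-20; 
    lo=T[i0-np.argmax(v[i0::-1]<185)]; hi=T[i0+np.argmax(v[i0:]<185)]
    print(z,Y,lo.round(4),hi.round(4),(hi-lo).round(4))
  
v0=[int(x) for x in v[::12]]; print(v0)
E
```

```text
0.0505 0.03 -0.0695 0.0715 0.141
0.0505 0.05 -0.0695 0.072 0.1415
0.0505 0.07 -0.0695 0.0715 0.141
0.0525 0.03 -0.069 0.071 0.14
0.0525 0.05 -0.069 0.0715 0.1405
0.0525 0.07 -0.069 0.071 0.14
0.0545 0.03 -0.0685 0.0705 0.139
0.0545 0.05 -0.0685 0.071 0.1395
0.0545 0.07 -0.0685 0.0705 0.139
0.0585 0.03 -0.0675 0.0695 0.137
0.0585 0.05 -0.0675 0.07 0.1375
0.0585 0.07 -0.0675 0.0695 0.137
[74, 80, 77, 163, 242, 242, 243, 242, 244, 242, 243, 245, 242, 244, 244, 243, 242, 240, 241, 242, 242, 241, 240, 240, 241, 241, 239, 155, 158, 154, 156]
```

View pics/w11.png

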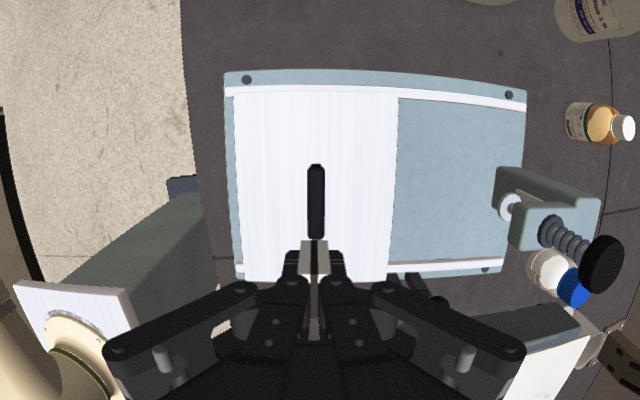

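The lid plate measures 140 mm only at z=0.0525, which is the seated height, and it sits about 1 mm off centre, so it is seated. In the picture the gauge knob is at (601,263) and the foot at (507,205). Next I push the tray from the front with the fingers shut.

>>> jog_arm:
  hand: [0.0, 0.0, 0.0, 0.0, 0.0]
  travel:
    - [-0.01, 0.001, 0.005]
    - [-0.01, 0.001, 0]
    - [-0.01, 0.001, 0]
    - [-0.01, 0.001, 0]
    - [-0.01, 0.001, 0]
  yaw: [0.157, 0.157, 0.157, 0.157, 0.157]

```text
time_s: 34.72
position: [0.3988, 0.3064, 0.1939]
tool_rot: [[-0.649, 0.761, -0.001], [0.761, 0.649, -0.001], [0.0, -0.001, -1.0]]
ft_force: [-0.4, -0.1, 0.6]
grip_width: -0.0001
gripper_force: 0.0
```

>>> jog_arm:
  hand: [0.0, 0.0, 0.0, 0.0, 0.0]
  travel:
    - [-0.011, 0.001, 0]
    - [-0.011, 0.001, 0]
    - [-0.011, 0.001, 0]
    - [-0.011, 0.001, 0]
    - [-0.011, 0, 0]
  yaw: [0.157, 0.157, 0.157, 0.157, 0.157]

```text
time_s: 35.35
position: [0.3437, 0.3104, 0.194]
tool_rot: [[-0.997, 0.079, -0.001], [0.079, 0.997, -0.001], [0.001, -0.001, -1.0]]
ft_force: [-0.3, 0.4, -0.5]
grip_width: -0.0003
gripper_force: 0.0
```

>>> jog_arm:
  hand: [0.0, 0.0, 0.0, 0.0, 0.0]
  travel:
    - [0, 0, -0.04]
    - [0, 0, -0.04]
    - [0, 0, -0.035]
    - [0, 0, -0.03]
    - [0, 0, 0]
  yaw: [0, 0, 0, 0, 0]

```text
time_s: 35.98
position: [0.3433, 0.3099, 0.0479]
tool_rot: [[-0.996, 0.085, -0.004], [0.085, 0.996, -0.002], [0.004, -0.003, -1.0]]
ft_force: [0.6, 0.3, 0.5]
grip_width: -0.0003
gripper_force: 0.0
```

```bash
python3 - <<'E'
from h import *
for k in range(3): env.get_image('top')
show()
f=np.array([.4497,.3012])-.067*np.array([np.cos(.084),-np.sin(.084)]); print(f)
E
```

```text
t36.12 [0.3447 0.3107 0.0504] yaw 175.1 tilt [0.0013 0.0007] F [0.1 0.1 0.5] w 0.0002 gf 0.0 q6 -58
[0.38293624 0.30682138]
```

>>> jog_arm:
  hand: [0.0, 0.0, 0.0, 0.0, 0.0]
  travel:
    - [0, 0, -0.011]
    - [0.01, -0.001, 0]
    - [0.008, -0.0006, 0]
    - [0.004, -0.0003, 0]
    - [0.004, -0.0003, 0]
  yaw: [0, 0, 0, 0, 0]

```text
time_s: 36.75
position: [0.3704, 0.3081, 0.0386]
tool_rot: [[-0.996, 0.085, -0.0], [0.085, 0.996, -0.0], [0.0, -0.0, -1.0]]
ft_force: [-2.9, 0.3, 0.8]
grip_width: 0.0001
gripper_force: 1.1
```

>>> jog_arm:
  hand: [0.0, 0.0, 0.0, 0.0, 0.0]
  travel:
    - [0.004, -0.0003, 0]
    - [0.005, -0.0004, 0]
    - [0.006, -0.0005, 0]
    - [0.007, -0.0006, 0]
    - [0.008, -0.0007, 0]
  yaw: [0, 0, 0, 0, 0]

```text
time_s: 37.38
position: [0.4007, 0.3056, 0.0385]
tool_rot: [[-0.996, 0.085, -0.0], [0.085, 0.996, -0.0], [0.0, -0.0, -1.0]]
ft_force: [-3.1, -0.8, 1.3]
grip_width: 0.0002
gripper_force: 1.4
```

>>> jog_arm:
  hand: [0.0, 0.0, 0.0, 0.0, 0.0]
  travel:
    - [0.008, -0.0007, 0]
    - [0.008, -0.0007, 0]
    - [0.008, -0.0007, 0]
    - [0.008, -0.0007, 0]
    - [0.008, -0.0007, 0]
  yaw: [0, 0, 0, 0, 0]

```text
time_s: 38.0
position: [0.4408, 0.3021, 0.0385]
tool_rot: [[-0.996, 0.085, -0.0], [0.085, 0.996, -0.0], [0.0, -0.0, -1.0]]
ft_force: [-3.2, -0.7, 1.1]
grip_width: -0.0
gripper_force: 1.4
```

>>> jog_arm:
  hand: [0.0, 0.0, 0.0, 0.0, 0.0]
  travel:
    - [0.008, -0.0007, 0]
    - [0.008, -0.0007, 0]
    - [0.008, -0.0007, 0]
    - [0.008, -0.0007, 0]
    - [0.007, -0.0006, 0]
  yaw: [0, 0, 0, 0, 0]

```text
time_s: 38.62
position: [0.4798, 0.2988, 0.0385]
tool_rot: [[-0.996, 0.085, 0.0], [0.085, 0.996, -0.0], [-0.0, 0.0, -1.0]]
ft_force: [-3.4, -0.9, 0.3]
grip_width: -0.0002
gripper_force: 1.4
```

>>> jog_arm:
  hand: [0.0, 0.0, 0.0, 0.0, 0.0]
  travel:
    - [0.005, -0.0004, 0]
    - [0.004, -0.0003, 0]
    - [0.003, -0.0003, 0]
    - [0.003, -0.0002, 0]
    - [0.002, -0.0002, 0]
  yaw: [0, 0, 0, 0, 0]

```text
time_s: 39.25
position: [0.4943, 0.2975, 0.0385]
tool_rot: [[-0.996, 0.085, -0.005], [0.085, 0.996, -0.0], [0.005, -0.001, -1.0]]
ft_force: [-16.4, 1.1, 10.9]
grip_width: 0.0001
gripper_force: 8.3
```

>>> jog_arm:
  hand: [0.0, 0.0, 0.0, 0.0, 0.0]
  travel:
    - [0.001, -0.0001, 0]
    - [0, 0, 0]
    - [0, 0, 0]
    - [0, 0, 0]
    - [0, 0, 0]
  yaw: [0, 0, 0, 0, 0]

```text
time_s: 39.88
position: [0.4943, 0.2975, 0.0385]
tool_rot: [[-0.996, 0.084, -0.006], [0.084, 0.996, -0.001], [0.006, -0.001, -1.0]]
ft_force: [-15.1, -0.7, 9.0]
grip_width: -0.0004
gripper_force: 7.8
```

>>> jog_arm:
  hand: [0.0, 0.0, 0.0, 0.0, 0.0]
  travel:
    - [-0.01, 0.001, 0]
    - [-0.03, 0.002, 0]
    - [-0.03, 0, 0.03]
    - [-0.03, 0, 0.06]
    - [0, 0, 0.06]
  yaw: [0, 0, 0, 0, 0]

```text
time_s: 40.5
position: [0.3977, 0.3004, 0.1859]
tool_rot: [[-0.997, 0.084, -0.0], [0.084, 0.997, -0.0], [0.0, -0.0, -1.0]]
ft_force: [1.2, 0.5, 0.7]
grip_width: 0.0
gripper_force: 0.0
```

>>> jog_arm:
  hand: [0.0, 0.0, 0.0, 0.0, 0.0]
  travel:
    - [0, 0, 0.06]
    - [0, 0, 0.03]
    - [0, 0, 0]
    - [0, 0, 0]
    - [0, 0, 0]
  yaw: [0, 0, 0, 0, 0]

```text
time_s: 41.12
position: [0.3991, 0.3002, 0.2731]
tool_rot: [[-0.996, 0.085, -0.002], [0.085, 0.996, -0.001], [0.002, -0.001, -1.0]]
ft_force: [0.8, 0.0, -0.2]
grip_width: 0.0
gripper_force: 0.0
```

```bash
python3 - <<'E'
from h import *
import pickle
for k in range(2): env.get_image('top')
s=show(); pickle.dump(s,open('w12.pkl','wb')); im=grab('wrist','w12.png'); t=grab('top','top12.png')
a=cv2.resize(t[140:255,225:315],None,fx=3.4,fy=3.4,interpolation=cv2.INTER_CUBIC)
c=np.zeros((600,800,3),np.uint8); c[:391,:306]=a[:391,:306]; w=cv2.resize(im[:,120:520],(494,494)); c[:494,306:]=w
cv2.imwrite('pics/m12.png',c[:500,:,::-1])
E
```

```text
t41.23 [0.3992 0.3002 0.2735] yaw 175.1 tilt [-0.0015 -0.0007] F [ 0.3  0.2 -0.2] w 0.0002 gf 0.0 q6 -62
```

View pics/m12.png

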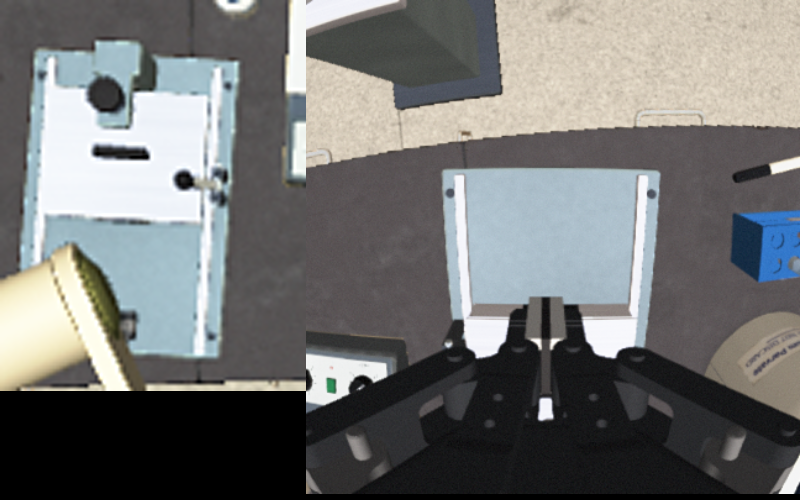

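The tray stopped hard at 15 N after about 125 mm of travel. In the top crop the lid is under the gauge, with the bar at about (260,185), the knob at about (256,168) and the clamp ball at about (279,193). I'll triangulate the knob and the ball, then check the tray against the gauge.

```bash
cat > tri.py <<'E'
from h import *
from rid import st
def blob(f,seed,thr=60,win=45):
    im=cv2.imread('pics/'+f).max(2); m=(im<thr).astype(np.uint8); m=cv2.morphologyEx(m,cv2.MORPH_OPEN,np.ones((3,3)))
    w=np.zeros_like(m); x,y=seed; w[max(0,y-win):y+win,max(0,x-win):x+win]=1; m*=w
    k,l,S,C=cv2.connectedComponentsWithStats(m); 
    i=l[y,x] or 1+np.argmin(np.hypot(*(C[1:]-seed).T)); return C[i],S[i].tolist()
def tri(obs):
    A=np.zeros((3,3));b=np.zeros(3);L=[]
    for n,u,v,s in obs:
        p,d=ray(n,u,v,s); d=d/np.linalg.norm(d); M=np.eye(3)-np.outer(d,d); A+=M;b+=M@p; L.append((M,p))
    X=np.linalg.solve(A,b); return X,[np.linalg.norm(M@(X-p)).round(4) for M,p in L]
E
python3 - <<'E' 2>&1 | grep -v rms
from tri import *
s11=st([.4488,.3012,.1883],85.2,-.0022,-.0009); s10=st([.4494,.3015,.1338],85.2,.0003,.0001); s8=st([.4505,.317,.2522],-4.8,-.0002,-.0001); s7=st([.4492,.3192,.1316],-4.8,-.0047,-.0013)
kb=[blob('w11.png',(605,263)),blob('top12.png',(256,168),70,12),blob('top2.png',(256,168),70,12),blob('top0.png',(256,168),70,12)]; print(kb)
bl=[blob('w8.png',(423,85),70,16),blob('w7.png',(506,67),70,25),blob('top12.png',(279,193),80,5)]; print(bl)
print('knob',tri([('wrist',*kb[0][0],s11),('top',*kb[1][0],None)]))
print('ball',tri([('wrist',*bl[0][0],s8),('wrist',*bl[1][0],s7),('top',*bl[2][0],None)]),tri([('wrist',*bl[1][0],s7),('top',*bl[2][0],None)]))
bar=blob('top12.png',(260,185),80,10); P=onz('top',*bar[0],.0845); print('bar',bar,P, P[:2]-[.4497,.3012])
# lid plate front edge in the top picture
g=cv2.imread('pics/top12.png').min(2); ex=np.array([np.cos(-.084),np.sin(-.084)]); ey=np.array([-ex[1],ex[0]])
for Y in(-.04,0,.04):
    v=[]; T=np.arange(-.1,-.03,.001)
    for t in T:
        u,w=proj('top',[*(P[:2]+ex*t+ey*Y),.0525]); v.append(cv2.getRectSubPix(g.astype(np.float32),(1,1),(float(u),float(w)))[0,0])
    v=np.array(v); i=np.argmax(v>205); print(Y,'front edge rel bar',T[i], v.round()[::8])
E
```

```text
[(array([600.7306143, 263.3856999]), [578, 235, 47, 59, 1986]), (array([255.91780822, 167.67123288]), [252, 163, 9, 10, 73]), (array([255.61538462, 167.69230769]), [251, 163, 10, 10, 78]), (array([255.61538462, 167.69230769]), [251, 163, 10, 10, 78])]
[(array([422.23664122,  85.86068702]), [411, 73, 24, 28, 524]), (array([505.06243154,  68.30065717]), [481, 42, 50, 49, 1826]), (array([278.89473684, 192.57894737]), [277, 191, 5, 4, 19])]
knob (array([0.62137555, 0.28451498, 0.20114214]), [np.float64(0.0008), np.float64(0.0008)])
ball (array([0.5400592 , 0.21667973, 0.11821955]), [np.float64(0.0008), np.float64(0.0005), np.float64(0.0004)]) (array([0.54031389, 0.21640293, 0.11847249]), [np.float64(0.0), np.float64(0.0)])
bar (array([263., 185.]), [259, 184, 9, 3, 27]) [0.57188507 0.27736024 0.0845    ] [ 0.12218507 -0.02383976]
-0.04 front edge rel bar -0.06799999999999998 [163. 161. 161. 157. 209. 239. 240. 242. 238.]
0 front edge rel bar -0.06499999999999997 [159. 160. 156. 147. 141. 240. 239. 241. 239.]
0.04 front edge rel bar -0.06699999999999998 [156. 154. 154. 146. 201. 242. 241. 243. 242.]
```

>>> jog_arm:
  hand: [0.0, 0.0, 0.0, 0.0, 0.0]
  travel:
    - [0.03, -0.003, 0.01]
    - [0.048, -0.003, 0]
    - [0.05, -0.003, 0]
    - [0.05, -0.0035, 0]
    - [0.0435, -0.003, 0]
  yaw: [0, 0, 0, 0, 0]

```text
time_s: 41.95
position: [0.6225, 0.2844, 0.2838]
tool_rot: [[-0.996, 0.085, -0.001], [0.085, 0.996, -0.0], [0.001, -0.0, -1.0]]
ft_force: [0.2, -0.5, 0.1]
grip_width: 0.0003
gripper_force: 0.0
```

>>> jog_arm:
  hand: [0.0, 0.0, 0.0, 0.0, 0.0]
  travel:
    - [0, 0, 0]
    - [0, 0, -0.02]
    - [0, 0, -0.015]
    - [0, 0, -0.01]
    - [0, 0, 0]
  yaw: [0, 0, 0, 0, 0]

```text
time_s: 42.58
position: [0.6204, 0.2849, 0.2389]
tool_rot: [[-0.996, 0.084, -0.001], [0.084, 0.996, -0.0], [0.001, -0.0, -1.0]]
ft_force: [-0.9, 0.6, 0.1]
grip_width: 0.0001
gripper_force: 0.0
```

```bash
python3 - <<'E' 2>&1 | grep -v rms
from tri import *
for k in range(2): env.get_image('top')
s=show(); grab('wrist','w13.png'); 
u,v=proj('wrist',[.6214,.2845,.203],s); print('knob expected',u,v)
try: print(blob('w13.png',(int(u),int(v)),60,60))
except Exception as e: print(e)
E
```

```text
t42.67 [0.6208 0.2849 0.2401] yaw 175.2 tilt [0.001  0.0003] F [-0.2 -0.4 -0.2] w -0.0006 gf 0.0 q6 -70
knob expected 314.30170937374584 240.9039233754536
(array([314.330458  , 262.18730746]), [254, 210, 120, 90, 4869])
```

>>> jog_arm:
  hand: [0.0, 0.0, 0.0, 0.0, 0.0]
  travel:
    - [0, 0, -0.005]
    - [0, 0, -0.004]
    - [0, 0, -0.004]
    - [0, 0, -0.004]
    - [0, 0, -0.003]
  yaw: [0, 0, 0, 0, 0]

```text
time_s: 43.35
position: [0.6208, 0.2848, 0.2195]
tool_rot: [[-0.996, 0.085, 0.0], [0.085, 0.996, 0.0], [-0.0, 0.0, -1.0]]
ft_force: [-1.0, -0.8, 3.0]
grip_width: 0.0
gripper_force: 1.5
```

>>> jog_arm:
  hand: [0.0, 0.0, 0.0, 0.0, 0.0]
  travel:
    - [0, 0, -0.003]
    - [0, 0, -0.003]
    - [0, 0, 0]
    - [0, 0, 0]
    - [0, 0, 0]
  yaw: [0, 0, 0, 0, 0]

```text
time_s: 43.98
position: [0.6208, 0.2848, 0.2135]
tool_rot: [[-0.996, 0.085, 0.0], [0.085, 0.996, -0.0], [-0.0, -0.0, -1.0]]
ft_force: [-1.4, -0.4, 3.1]
grip_width: -0.0004
gripper_force: 1.7
```

>>> jog_arm:
  hand: [0.0, 0.0, 0.0, 0.0, 0.0]
  travel:
    - [0, 0, -0.005]
    - [0, 0, -0.005]
    - [0, 0, -0.005]
    - [0, 0, -0.003]
    - [0, 0, 0]
  yaw: [0, 0, 0, 0, 0]

```text
time_s: 44.6
position: [0.6209, 0.2849, 0.197]
tool_rot: [[-0.996, 0.085, 0.002], [0.085, 0.996, 0.0], [-0.002, 0.001, -1.0]]
ft_force: [-3.6, -2.4, 13.5]
grip_width: 0.0002
gripper_force: 6.6
```

>>> jog_arm:
  hand: [0.0, 0.0, 0.0, 0.0, 0.0]
  travel:
    - [0, 0, -0.002]
    - [0, 0, -0.001]
    - [0, 0, -0.001]
    - [0, 0, 0]
    - [0, 0, 0]
  yaw: [0, 0, 0, 0, 0]

```text
time_s: 45.22
position: [0.6209, 0.2849, 0.1968]
tool_rot: [[-0.996, 0.085, 0.006], [0.085, 0.996, 0.001], [-0.006, 0.002, -1.0]]
ft_force: [-11.0, -4.3, 31.5]
grip_width: 0.0
gripper_force: 15.9
```

>>> jog_arm:
  hand: [0.0, 0.0, 0.0, 0.0, 0.0]
  travel:
    - [0, 0, 0.003]
    - [0, 0, 0]
    - [0, 0, 0]
    - [0, 0, 0]
    - [0, 0, 0]
  yaw: [0, 0, 0, 0, 0]

```text
time_s: 45.85
position: [0.6209, 0.2848, 0.197]
tool_rot: [[-0.996, 0.085, 0.003], [0.085, 0.996, 0.001], [-0.003, 0.001, -1.0]]
ft_force: [-6.4, -2.0, 18.9]
grip_width: 0.0
gripper_force: 8.9
```

>>> jog_arm:
  hand: [0.0, 0.0, 0.0, 0.0, 0.0]
  travel:
    - [0, 0, 0]
    - [0, 0, 0]
    - [0, 0, 0]
    - [0, 0, 0]
    - [0, 0, 0]
  yaw: [0, 0, 0, 0, 0]

```text
time_s: 46.48
position: [0.6209, 0.2849, 0.197]
tool_rot: [[-0.996, 0.085, 0.003], [0.085, 0.996, 0.001], [-0.003, 0.001, -1.0]]
ft_force: [-6.9, -2.6, 18.0]
grip_width: -0.0001
gripper_force: 8.9
```

>>> jog_arm:
  hand: [0.0, 0.0, 0.0, 0.0, 0.0]
  travel:
    - [0, 0, 0.003]
    - [0, 0, 0]
    - [0, 0, 0]
    - [0, 0, 0]
    - [0, 0, 0]
  yaw: [0, 0, 0, 0, 0]

```text
time_s: 47.1
position: [0.6208, 0.2848, 0.1973]
tool_rot: [[-0.996, 0.085, 0.0], [0.085, 0.996, 0.0], [-0.0, 0.0, -1.0]]
ft_force: [-1.6, -0.8, 5.6]
grip_width: 0.0001
gripper_force: 2.6
```

>>> jog_arm:
  hand: [0.0, 0.0, 0.0, 0.0, 0.0]
  travel:
    - [0, 0, 0.003]
    - [0, 0, 0.003]
    - [0, 0, 0]
    - [0, 0, 0]
    - [0, 0, 0]
  yaw: [0, 0, 0, 0, 0]

```text
time_s: 47.72
position: [0.6208, 0.2848, 0.2034]
tool_rot: [[-0.996, 0.085, 0.0], [0.085, 0.996, 0.0], [-0.0, 0.0, -1.0]]
ft_force: [-0.7, -0.5, 4.2]
grip_width: -0.0
gripper_force: 2.3
```

>>> jog_arm:
  hand: [0.0, 0.0, 0.0, 0.0, 0.0]
  travel:
    - [0, 0, 0.003]
    - [0, 0, 0.003]
    - [0, 0, 0]
    - [0, 0, 0]
    - [0, 0, 0]
  yaw: [0, 0, 0, 0, 0]

```text
time_s: 48.35
position: [0.6208, 0.2848, 0.2094]
tool_rot: [[-0.996, 0.085, 0.0], [0.085, 0.996, 0.0], [-0.0, 0.0, -1.0]]
ft_force: [0.2, 0.3, 4.0]
grip_width: 0.0
gripper_force: 2.0
```

>>> jog_arm:
  hand: [0.0, 0.0, 0.0, 0.0, 0.0]
  travel:
    - [0, 0, 0.003]
    - [0, 0, 0.003]
    - [0, 0, 0]
    - [0, 0, 0]
    - [0, 0, 0]
  yaw: [0, 0, 0, 0, 0]

```text
time_s: 48.98
position: [0.6208, 0.2848, 0.2154]
tool_rot: [[-0.996, 0.085, -0.0], [0.085, 0.996, 0.0], [0.0, 0.0, -1.0]]
ft_force: [0.8, -0.3, 3.8]
grip_width: -0.0001
gripper_force: 1.7
```

>>> jog_arm:
  hand: [0.0, 0.0, 0.0, 0.0, 0.0]
  travel:
    - [0, 0, 0.003]
    - [0, 0, 0.003]
    - [0, 0, 0]
    - [0, 0, 0]
    - [0, 0, 0]
  yaw: [0, 0, 0, 0, 0]

```text
time_s: 49.6
position: [0.6208, 0.2848, 0.2213]
tool_rot: [[-0.996, 0.085, -0.0], [0.085, 0.996, -0.0], [0.0, -0.0, -1.0]]
ft_force: [0.7, 0.3, 2.5]
grip_width: 0.0
gripper_force: 1.4
```

>>> jog_arm:
  hand: [0.0, 0.0, 0.0, 0.0, 0.0]
  travel:
    - [0, 0, 0.002]
    - [0, 0, 0]
    - [0, 0, 0]
    - [0, 0, 0]
    - [0, 0, 0]
  yaw: [0, 0, 0, 0, 0]

```text
time_s: 50.22
position: [0.6208, 0.2848, 0.2234]
tool_rot: [[-0.996, 0.085, 0.0], [0.085, 0.996, -0.0], [-0.0, -0.0, -1.0]]
ft_force: [1.0, 0.2, 1.9]
grip_width: -0.0001
gripper_force: 1.3
```

>>> jog_arm:
  hand: [0.0, 0.0, 0.0, 0.0, 0.0]
  travel:
    - [0, 0, 0.002]
    - [0, 0, 0]
    - [0, 0, 0]
    - [0, 0, 0]
    - [0, 0, 0]
  yaw: [0, 0, 0, 0, 0]

```text
time_s: 50.85
position: [0.6208, 0.2848, 0.2254]
tool_rot: [[-0.996, 0.085, 0.0], [0.085, 0.996, 0.0], [-0.0, 0.0, -1.0]]
ft_force: [1.3, 0.6, 2.6]
grip_width: 0.0
gripper_force: 1.2
```

>>> jog_arm:
  hand: [0.0, 0.0, 0.0, 0.0, 0.0]
  travel:
    - [0, 0, 0.002]
    - [0, 0, 0]
    - [0, 0, 0]
    - [0, 0, 0]
    - [0, 0, 0]
  yaw: [0, 0, 0, 0, 0]

```text
time_s: 51.48
position: [0.6207, 0.2848, 0.2272]
tool_rot: [[-0.996, 0.085, -0.0], [0.085, 0.996, -0.0], [0.0, -0.0, -1.0]]
ft_force: [0.1, -0.6, 0.2]
grip_width: -0.0001
gripper_force: 0.0
```

>>> jog_arm:
  hand: [0.0, 0.0, 0.0, 0.0, 0.0]
  travel:
    - [0, 0, 0.02]
    - [0, 0, 0.03]
    - [0, 0, 0.03]
    - [0, 0, 0]
    - [0, 0, 0]
  yaw: [0, 0, 0, 0, 0]

```text
time_s: 52.1
position: [0.6206, 0.2848, 0.3061]
tool_rot: [[-0.996, 0.085, -0.002], [0.085, 0.996, -0.0], [0.002, -0.001, -1.0]]
ft_force: [0.3, -0.3, 0.9]
grip_width: 0.0002
gripper_force: 0.0
```

```bash
python3 - <<'E'
from h import *
for k in range(2): env.get_image('top')
s=show(); grab('wrist','w14.png'); grab('top','top14.png'); grab('scene','sc14.png')
# lid plate height test from w12 and now: width between front edge & ... use y extents in w12
import pickle
s=pickle.load(open('w12.pkl','rb')); im=cv2.imread('pics/w12.png'); g=im.min(2).astype(np.float32)
ex=np.array([np.cos(-.084),np.sin(-.084)]); ey=np.array([-ex[1],ex[0]]); C=np.array([.5718,.2905])
for z in(.0525,.0585):
  for Y in(-.06,-.045,.045,.06):
    T=np.arange(-.1,-.04,.0005); v=np.array([cv2.getRectSubPix(g,(1,1),tuple(map(float,proj('wrist',[*(C+ex*t+ey*Y),z],s))))[0,0] for t in T]); print(z,Y,T[np.argmax(v>205)].round(4),v[::12].round())
E
```

```text
t52.20 [0.6205 0.2847 0.3058] yaw 175.1 tilt [-0.0027 -0.0007] F [-0.9  0.2  0.1] w 0.0002 gf 0.0 q6 -70
0.0525 -0.06 -0.069 [174. 170. 174. 122. 127. 185. 245. 242. 243. 244.]
0.0525 -0.045 -0.069 [174. 167. 169. 121. 124. 180. 245. 189.  93.  22.]
0.0525 0.045 -0.069 [169. 167. 161. 125. 124. 181. 246. 246. 246. 246.]
0.0525 0.06 -0.0685 [166. 166. 166. 127. 126. 184. 247. 247. 246. 246.]
0.0585 -0.06 -0.072 [174. 171. 167. 123. 124. 198. 244. 243. 243. 246.]
0.0585 -0.045 -0.0725 [171. 168. 164. 124. 123. 210. 243. 219.  84.  29.]
0.0585 0.045 -0.072 [168. 162. 158. 126. 121. 192. 248. 247. 247. 248.]
0.0585 0.06 -0.0715 [168. 165. 161. 122. 122. 198. 248. 247. 247. 248.]
```

The gauge foot bottomed at TCP z=0.197 and left the knob at about 0.2265. That is 29–30 mm of travel, held for more than 1 s. Next is the clamp, with the ball at (0.540, 0.2165, 0.118).

>>> jog_arm:
  hand: [0.0, 0.0, 0.0, 0.0, 0.0]
  travel:
    - [-0.03, -0.024, 0]
    - [-0.03, -0.024, 0]
    - [-0.028, -0.024, 0]
    - [0, 0, -0.03]
    - [0, 0, -0.05]
  yaw: [0, 0, 0, 0, 0]

```text
time_s: 52.98
position: [0.5331, 0.2127, 0.2279]
tool_rot: [[-0.996, 0.085, 0.004], [0.085, 0.996, 0.001], [-0.004, 0.001, -1.0]]
ft_force: [0.9, 0.6, -0.2]
grip_width: -0.0001
gripper_force: 0.0
```

>>> jog_arm:
  hand: [0.0, 0.0, 0.0, 0.0, 0.0]
  travel:
    - [0, 0, -0.04]
    - [0, 0, -0.02]
    - [0, 0, 0]
    - [0, 0, 0]
    - [0, 0, 0]
  yaw: [0, 0, 0, 0, 0]

```text
time_s: 53.6
position: [0.5332, 0.2129, 0.1686]
tool_rot: [[-0.996, 0.085, 0.002], [0.085, 0.996, 0.0], [-0.002, 0.001, -1.0]]
ft_force: [-0.5, -0.2, 0.2]
grip_width: 0.0
gripper_force: 0.0
```

```bash
python3 - <<'E' 2>&1 | grep -v rms
from tri import *
s=show(); grab('wrist','w15.png'); print('ball expected px',proj('wrist',[.54,.2165,.1184],s))
# hinge / ball check from the arm-free top picture and w8
s8=st([.4505,.317,.2522],-4.8,-.0002,-.0001)
for n,f,ss in(('wrist','w8.png',s8),('top','top14.png',None)):
    for z,Y in((.06,-.113),(.07,-.113)):
        C=np.array([.5718,.2905]);ex=np.array([np.cos(-.084),np.sin(-.084)]); ey=np.array([-ex[1],ex[0]])
        print(f,z,np.round(proj(n,[*(C-.0255*ex+Y*ey),z],ss),1))
print(blob('top14.png',(279,193),80,5))
E
```

```text
t53.60 [0.5332 0.2129 0.1686] yaw 175.1 tilt [0.0021 0.0004] F [-0.5 -0.2  0.2] w 0.0000 gf 0.0 q6 -75
ball expected px (np.float64(321.60040658278746), np.float64(240.92479114052844))
w8.png 0.06 [436.4  92.1]
w8.png 0.07 [440.   91.7]
top14.png 0.06 [290.5 194.3]
top14.png 0.07 [290.2 194.2]
(array([278.89473684, 192.57894737]), [277, 191, 5, 4, 19])
```

>>> jog_arm:
  hand: [0.0, 0.0, 0.0, 0.0, 0.0]
  travel:
    - [0, 0, -0.01]
    - [0, 0, -0.007]
    - [0, 0, -0.003]
    - [0, 0, 0]
    - [0, 0, 0]
  yaw: [0, 0, 0, 0, 0]

```text
time_s: 54.28
position: [0.5329, 0.2143, 0.1489]
tool_rot: [[-0.996, 0.084, 0.002], [0.084, 0.996, 0.003], [-0.002, 0.003, -1.0]]
ft_force: [-3.7, 7.6, 12.6]
grip_width: -0.0003
gripper_force: 6.4
```

>>> jog_arm:
  hand: [0.0, 0.0, 0.0, 0.0, 0.0]
  travel:
    - [0.0002, 0.0028, -0.0033]
    - [0.0002, 0.0028, -0.0033]
    - [0.0002, 0.0028, -0.0033]
    - [0.0002, 0.0028, -0.0033]
    - [0.0002, 0.0028, -0.0033]
  yaw: [0, 0, 0, 0, 0]

```text
time_s: 54.9
position: [0.5346, 0.2294, 0.1335]
tool_rot: [[-0.997, 0.083, 0.006], [0.083, 0.997, 0.004], [-0.006, 0.005, -1.0]]
ft_force: [-0.1, 1.3, 4.3]
grip_width: 0.0003
gripper_force: 2.1
```

>>> jog_arm:
  hand: [0.0, 0.0, 0.0, 0.0, 0.0]
  travel:
    - [0.0002, 0.002, -0.0045]
    - [0.0002, 0.0015, -0.0045]
    - [0.0001, 0.0012, -0.0045]
    - [0.0001, 0.001, -0.0045]
    - [0.0001, 0.001, -0.0045]
  yaw: [0, 0, 0, 0, 0]

```text
time_s: 55.52
position: [0.5345, 0.2334, 0.1079]
tool_rot: [[-0.996, 0.085, -0.0], [0.085, 0.996, -0.0], [0.0, -0.0, -1.0]]
ft_force: [-0.0, -0.4, 2.3]
grip_width: -0.0003
gripper_force: 0.8
```

>>> jog_arm:
  hand: [0.0, 0.0, 0.0, 0.0, 0.0]
  travel:
    - [0, 0, -0.002]
    - [0, 0, -0.002]
    - [0, 0, -0.002]
    - [0, 0, 0]
    - [0, 0, 0]
  yaw: [0, 0, 0, 0, 0]

```text
time_s: 56.15
position: [0.5345, 0.2335, 0.1024]
tool_rot: [[-0.996, 0.085, -0.0], [0.085, 0.996, -0.0], [0.0, -0.0, -1.0]]
ft_force: [-0.1, -1.6, -0.4]
grip_width: -0.0
gripper_force: 0.5
```

>>> jog_arm:
  hand: [0.0, 0.0, 0.0, 0.0, 0.0]
  travel:
    - [0, 0.0005, -0.002]
    - [0, 0.0005, -0.001]
    - [0, 0, -0.001]
    - [0, 0, 0]
    - [0, 0, 0]
  yaw: [0, 0, 0, 0, 0]

```text
time_s: 56.78
position: [0.5345, 0.2345, 0.0984]
tool_rot: [[-0.996, 0.085, -0.0], [0.085, 0.996, 0.0], [0.0, 0.0, -1.0]]
ft_force: [0.1, -1.4, 0.8]
grip_width: 0.0005
gripper_force: 0.5
```

>>> jog_arm:
  hand: [0.0, 0.0, 0.0, 0.0, 0.0]
  travel:
    - [0, 0, -0.002]
    - [0, 0, -0.001]
    - [0, 0, -0.001]
    - [0, 0, 0]
    - [0, 0, 0]
  yaw: [0, 0, 0, 0, 0]

```text
time_s: 57.4
position: [0.5344, 0.2345, 0.0944]
tool_rot: [[-0.996, 0.085, -0.0], [0.085, 0.996, -0.0], [0.0, -0.0, -1.0]]
ft_force: [0.5, -1.5, 1.9]
grip_width: 0.0002
gripper_force: 0.6
```

>>> jog_arm:
  hand: [0.0, 0.0, 0.0, 0.0, 0.0]
  travel:
    - [0, 0, 0.03]
    - [0, 0, 0.06]
    - [-0.04, 0, 0.04]
    - [-0.06, 0, 0]
    - [-0.06, 0, 0]
  yaw: [0, 0, 0, 0, 0]

```text
time_s: 58.02
position: [0.3727, 0.2345, 0.2246]
tool_rot: [[-0.996, 0.085, 0.001], [0.085, 0.996, 0.001], [-0.001, 0.001, -1.0]]
ft_force: [-0.5, 0.9, 0.6]
grip_width: -0.0001
gripper_force: 0.0
```

>>> jog_arm:
  hand: [0.0, 0.0, 0.0, 0.0, 0.0]
  travel:
    - [0, 0.06, 0]
    - [0, 0.06, 0]
    - [0, 0, 0]
    - [0, 0, 0]
    - [0, 0, 0]
  yaw: [0, 0, 0, 0, 0]

```text
time_s: 58.65
position: [0.3747, 0.3536, 0.2245]
tool_rot: [[-0.996, 0.086, -0.0], [0.086, 0.996, -0.0], [0.0, -0.0, -1.0]]
ft_force: [0.5, -0.5, -0.1]
grip_width: -0.0001
gripper_force: 0.0
```

```bash
python3 - <<'E' 2>&1 | grep -v rms
from tri import *
s=show(); im=grab('wrist','w16.png'); t=grab('top','top16.png'); sc=grab('scene','sc16.png')
C=np.array([.5718,.2905]);ex=np.array([np.cos(-.084),np.sin(-.084)]); ey=np.array([-ex[1],ex[0]])
for th in(0,10,20,30):
    a=np.radians(th); P=[*(C-.0255*ex+(-.113+.062*np.cos(a))*ey),.071+.062*np.sin(a)]; print(th,[np.round(proj(n,P,s if n=='wrist' else None),1).tolist() for n in('wrist','top','scene')])
g=t.max(2); print('top'); 
for y in range(186,199): print(y,g[y,264:296].tolist())
E
```

```text
t58.65 [0.3747 0.3536 0.2245] yaw 175.1 tilt [-0.0002 -0.0002] F [ 0.5 -0.5 -0.1] w -0.0001 gf 0.0 q6 -55
0 [[232.7, 333.9], [273.4, 193.2], [280.3, 198.8]]
10 [[230.0, 339.7], [273.3, 193.0], [280.3, 196.8]]
20 [[225.7, 345.3], [273.7, 192.8], [280.6, 195.1]]
30 [[219.9, 350.7], [274.6, 192.7], [281.2, 193.6]]
top
186 [9, 12, 14, 0, 41, 254, 252, 250, 250, 250, 250, 250, 250, 250, 250, 250, 249, 249, 249, 250, 255, 157, 249, 255, 209, 194, 199, 196, 203, 103, 85, 88]
187 [255, 255, 255, 255, 252, 254, 251, 250, 250, 250, 250, 250, 250, 250, 250, 250, 250, 250, 250, 251, 255, 138, 248, 255, 190, 191, 196, 199, 199, 98, 83, 87]
188 [254, 254, 254, 254, 253, 251, 251, 251, 251, 251, 250, 250, 250, 250, 250, 250, 250, 250, 250, 251, 255, 158, 250, 248, 237, 239, 208, 200, 211, 107, 82, 87]
189 [251, 251, 251, 251, 251, 252, 255, 255, 255, 254, 251, 249, 249, 249, 249, 249, 249, 249, 249, 250, 255, 200, 253, 196, 166, 147, 170, 167, 207, 107, 83, 89]
190 [250, 250, 250, 251, 253, 255, 227, 173, 160, 232, 254, 252, 251, 250, 250, 250, 250, 250, 251, 251, 254, 209, 255, 174, 102, 88, 95, 6
[... 577 characters left out ...]
8, 236, 237, 237, 235, 236, 237, 238, 163, 183, 176, 96, 85, 87]
195 [249, 249, 249, 251, 251, 165, 38, 5, 0, 103, 250, 251, 245, 248, 249, 232, 227, 149, 122, 156, 160, 215, 211, 195, 236, 213, 166, 197, 148, 89, 85, 87]
196 [249, 249, 250, 250, 253, 253, 255, 215, 250, 253, 253, 250, 249, 249, 249, 246, 247, 243, 244, 248, 179, 236, 237, 142, 182, 137, 94, 197, 144, 92, 86, 86]
197 [250, 250, 250, 250, 251, 252, 254, 252, 253, 252, 251, 250, 250, 250, 250, 250, 251, 251, 253, 255, 190, 241, 211, 109, 107, 95, 49, 128, 123, 90, 86, 84]
198 [249, 250, 250, 250, 250, 251, 251, 251, 251, 251, 251, 251, 251, 251, 251, 250, 251, 251, 251, 255, 181, 254, 211, 104, 86, 97, 35, 70, 105, 88, 85, 85]
```

```bash
python3 - <<'E' 2>&1 | grep -v rms
from tri import *
C=np.array([.5718,.2905]);ex=np.array([np.cos(-.084),np.sin(-.084)]); ey=np.array([-ex[1],ex[0]])
f=lambda P:np.round([(P[:2]-C)@ex,(P[:2]-C)@ey,P[2]],4)
for z in(.06,.07,.08): print(z,f(onz('top',271.3,193.,z)))
s=st([.3747,.3536,.2245],175.1,-.0002,-.0002)
im=cv2.imread('pics/w16.png').max(2); m=(im<70).astype(np.uint8); k,l,S,Ce=cv2.connectedComponentsWithStats(m)
for i in range(1,k):
    if 80<S[i,4]<900 and 180<Ce[i][0]<300 and Ce[i][1]>280: print('cand',Ce[i].round(1),S[i].tolist(), [ (np.round(a,4).tolist() if j==0 else a) for j,a in enumerate(tri([('wrist',*Ce[i],s),('top',271.3,193.,None)]))])
print(im[318:352:2,205:262:3])
E
```

```text
0.06 [-0.0247 -0.042   0.06  ]
0.07 [-0.0253 -0.0433  0.07  ]
0.08 [-0.0259 -0.0446  0.08  ]
[[ 22  33  52  52  49  52  51  52  67  47  64  65  71  69  67  63  69  25
   22]
 [ 40  51  50  51  50  47  47 116 248  51  59  65  67  67  71  66  66  27
   24]
 [ 46  49  47  50  52  43 213 253 253  36  65  63  68  74  71  67  44  24
   27]
 [ 49  50  50  50  49 239 251 250 252  50  61  65  70  70  64  69  30  19
   26]
 [ 53  49  48  52  49 254 251 251 254  88  53  62  66  68  67  64  17  20
   25]
 [ 51  52  54  77  99 162 230 250 207  36  57  63  65  66  67  55  22  20
   28]
 [ 53  47  48 119 114 104 104  56  12  34  60  64  68  68  65  29  22  19
   22]
 [ 46  50 109 225 217 189  51  27  25  35  49  64  64  64  67  21  27  21
   24]
 [ 48  48 167 233 228  69  23  25  26  30  59  56  63  67  64  24  26  24
   22]
 [ 51  48 197 202  41  21  26  26  28  24  44  59  68  64  45  26  25  21
   26]
 [ 49  48 113  37  24  18  24  25  20  23  16  44  66  68  30  24  17  22
   23]
 [ 49  49  40  23  28  27  28  28  24  20  26  18  28  36  30  27  22  28
   23]
 [ 50  51  50  18  19  23  27  25  19  20  30  20  26  29  26  23  18  25
   23]
 [ 45  52  48  17  25  28  22  24  24  21  27  28  27  23  23  21  20  19
   31]
 [ 49  49  52  23  28  22  26  19  27  24  20  22  22  22  25  21  25  26
   20]
 [ 49  52  47  31  26  27  28  24  19  23  20  17  20  26  23  21  17  23
   28]
 [ 49  46  48  37  19  28  25  23  22  21  18  13  25  24  22  25  24  20
   13]]
```

>>> jog_arm:
  hand: [0.0, 0.0, 0.0, 0.0, 0.0]
  travel:
    - [0.045, -0.018, 0.005]
    - [0.045, -0.018, 0]
    - [0.045, -0.018, 0]
    - [0, 0, 0]
    - [0, 0, 0]
  yaw: [0, 0, 0, 0, 0]

```text
time_s: 59.42
position: [0.5092, 0.3002, 0.2293]
tool_rot: [[-0.996, 0.085, -0.001], [0.085, 0.996, 0.0], [0.001, -0.0, -1.0]]
ft_force: [0.9, 0.5, -0.4]
grip_width: 0.0002
gripper_force: 0.0
```

```bash
python3 - <<'E' 2>&1 | grep -v rms
from tri import *
C=np.array([.5718,.2905]);ex=np.array([np.cos(-.084),np.sin(-.084)]); ey=np.array([-ex[1],ex[0]])
f=lambda P:np.round([(P[:2]-C)@ex,(P[:2]-C)@ey,P[2]],4).tolist()
for k in range(2): env.get_image('top')
s=show(); im=grab('wrist','w17.png').max(2); print(proj('wrist',[*(C-.0255*ex-.0433*ey),.07],s))
m=(im<75).astype(np.uint8); k,l,S,Ce=cv2.connectedComponentsWithStats(cv2.morphologyEx(m,cv2.MORPH_OPEN,np.ones((5,5))))
for i in range(1,k):
    if S[i,4]>150 and S[i,4]<6000: 
        X,r=tri([('wrist',*Ce[i],s),('top',271.3,193.,None)]); print(Ce[i].round(1),S[i].tolist(),f(X),r)
E
```

```text
t59.52 [0.5086 0.3008 0.2297] yaw 175.2 tilt [-0.0001  0.0001] F [-0.  -0.3 -0.5] w -0.0000 gf 0.0 q6 -66
(np.float64(265.65369770666473), np.float64(225.32277643329277))
[188.2  12.8] [120, 0, 124, 34, 2332] [-0.0907, -0.0397, 0.3393] [np.float64(0.0621), np.float64(0.0621)]
[493.3  58.3] [477, 52, 33, 13, 342] [-0.0715, -0.1159, 0.5588] [np.float64(0.0188), np.float64(0.0188)]
[495.5 118.2] [480, 93, 31, 54, 1547] [-0.0932, -0.1099, 0.5403] [np.float64(0.0395), np.float64(0.0395)]
[621.6 127.9] [613, 122, 17, 13, 179] [-0.0886, -0.0936, 0.4258] [np.float64(0.0416), np.float64(0.0416)]
[611.5 158.8] [595, 136, 32, 42, 851] [-0.0937, -0.088, 0.4213] [np.float64(0.0468), np.float64(0.0468)]
[216.9 205.8] [209, 193, 17, 27, 330] [-0.0472, -0.0615, 0.1341] [np.float64(0.0204), np.float64(0.0204)]
[265.5 227.3] [256, 218, 20, 20, 331] [-0.0252, -0.0434, 0.0735] [np.float64(0.0005), np.float64(0.0005)]
[ 72.7 254.3] [61, 243, 21, 22, 326] [-0.063, -0.0798, 0.2731] [np.float64(0.0272), np.float64(0.0272)]
[124.3 259.3] [112, 247, 24, 25, 463] [-0.0543, -0.0757, 0.2439] [np.float64(0.0208), np.float64(0.0208)]
[ 33.9 290.8] [15, 258, 37, 68, 456] [-0.0617, -0.0828, 0.2961] [np.float64(0.0247), np.float64(0.0247)]
[599.2 335.1] [563, 288, 77, 105, 2999] [-0.0946, -0.0471, 0.3625] [np.float64(0.0616), np.float64(0.0616)]
[619.8 391.1] [599, 378, 41, 22, 643] [-0.0923, -0.0427, 0.3558] [np.float64(0.0621), np.float64(0.0621)]
```

The ball is at z=0.0735 and its arc puts the hinge at z≈0.063, so the clamp is still about 9° up. I'll push it down again, this time straight on top of the ball.

>>> jog_arm:
  hand: [0.0, 0.0, 0.0, 0.0, 0.0]
  travel:
    - [0.014, -0.025, 0]
    - [0.0133, -0.025, 0]
    - [0, 0, -0.04]
    - [0, 0, -0.04]
    - [0, 0, -0.03]
  yaw: [0, 0, 0, 0, 0]

```text
time_s: 60.2
position: [0.5358, 0.2509, 0.1182]
tool_rot: [[-0.996, 0.084, -0.001], [0.084, 0.996, -0.0], [0.001, -0.0, -1.0]]
ft_force: [0.6, -0.5, 0.3]
grip_width: -0.0
gripper_force: 0.0
```

>>> jog_arm:
  hand: [0.0, 0.0, 0.0, 0.0, 0.0]
  travel:
    - [0, 0, -0.006]
    - [0, 0, -0.005]
    - [0, 0, -0.004]
    - [0, 0, -0.003]
    - [0, 0, 0]
  yaw: [0, 0, 0, 0, 0]

```text
time_s: 60.82
position: [0.537, 0.2506, 0.1017]
tool_rot: [[-0.996, 0.085, 0.001], [0.085, 0.996, 0.0], [-0.001, 0.0, -1.0]]
ft_force: [-0.4, -0.5, 0.1]
grip_width: -0.0005
gripper_force: 0.0
```

>>> jog_arm:
  hand: [0.0, 0.0, 0.0, 0.0, 0.0]
  travel:
    - [0, 0, -0.002]
    - [0, 0, -0.002]
    - [0, 0, -0.001]
    - [0, 0, -0.001]
    - [0, 0, 0]
  yaw: [0, 0, 0, 0, 0]

```text
time_s: 61.45
position: [0.5372, 0.2508, 0.0971]
tool_rot: [[-0.996, 0.085, 0.002], [0.085, 0.996, 0.001], [-0.002, 0.001, -1.0]]
ft_force: [-4.2, 1.1, 13.3]
grip_width: -0.0001
gripper_force: 6.9
```

>>> jog_arm:
  hand: [0.0, 0.0, 0.0, 0.0, 0.0]
  travel:
    - [0, 0, -0.0015]
    - [0, 0, 0]
    - [0, 0, 0]
    - [0, 0, 0]
    - [0, 0, 0]
  yaw: [0, 0, 0, 0, 0]

```text
time_s: 62.08
position: [0.5373, 0.2509, 0.0967]
tool_rot: [[-0.996, 0.084, 0.003], [0.084, 0.996, 0.001], [-0.003, 0.001, -1.0]]
ft_force: [-6.0, 0.5, 23.1]
grip_width: 0.0003
gripper_force: 11.2
```

>>> jog_arm:
  hand: [0.0, 0.0, 0.0, 0.0, 0.0]
  travel:
    - [0, 0, 0.02]
    - [0, 0, 0.04]
    - [0, 0, 0.05]
    - [-0.0133, 0.025, 0.02]
    - [-0.014, 0.025, 0]
  yaw: [0, 0, 0, 0, 0]

```text
time_s: 62.7
position: [0.5097, 0.3009, 0.2256]
tool_rot: [[-0.996, 0.086, 0.003], [0.086, 0.996, 0.001], [-0.003, 0.001, -1.0]]
ft_force: [-0.1, 0.1, -1.4]
grip_width: 0.0001
gripper_force: 0.0
```

```bash
python3 - <<'E' 2>&1 | grep -v rms
from tri import *
C=np.array([.5718,.2905]);ex=np.array([np.cos(-.084),np.sin(-.084)]); ey=np.array([-ex[1],ex[0]])
f=lambda P:np.round([(P[:2]-C)@ex,(P[:2]-C)@ey,P[2]],4).tolist()
for k in range(3): env.get_image('top')
s=show(); im=grab('wrist','w18.png'); m0=im.max(2); t=grab('top','top18.png').max(2)
def ball(m0,n,u,v,w):
    b=(m0<75).astype(np.uint8); b=cv2.morphologyEx(b,cv2.MORPH_OPEN,np.ones((5,5) if n=='wrist' else (2,2))); k,l,S,Ce=cv2.connectedComponentsWithStats(b); i=1+np.argmin(np.hypot(*(Ce[1:]-[u,v]).T)); return Ce[i],S[i].tolist()
B=[*(C-.0252*ex-.0434*ey),.07]
a=ball(m0,'wrist',*proj('wrist',B,s),0); b=ball(t,'top',*proj('top',B),0); print(a,b)
X,r=tri([('wrist',*a[0],s),('top',*b[0],None)]); print('ball',f(X),r)
# lid: front edge, bar
g=im.min(2).astype(np.float32)
for Y in(-.06,.06):
    T=np.arange(-.1,-.04,.0005); v=np.array([cv2.getRectSubPix(g,(1,1),tuple(map(float,proj('wrist',[*(C+ex*q+ey*Y),.0525],s))))[0,0] for q in T]); print('front edge',Y,T[np.argmax(v>205)].round(4))
k=ball(m0,'wrist',*proj('wrist',[*C,.0845],s),0); print('bar',k,f(onz('wrist',*k[0],.0845,s)))
E
```

```text
t62.85 [0.5089 0.301  0.2237] yaw 175.2 tilt [-0.0005 -0.0006] F [ 0.1 -0.8  0.2] w -0.0004 gf 0.0 q6 -66
(array([265.39939024, 227.65243902]), [256, 218, 20, 20, 328]) (array([272.41176471, 194.11764706]), [271, 192, 4, 5, 17])
ball [-0.0269, -0.0451, 0.0688] [np.float64(0.0032), np.float64(0.0032)]
front edge -0.06 -0.067
front edge 0.06 -0.066
bar (array([313.808, 257.932]), [310, 241, 8, 34, 250]) [-0.0001, 0.0047, 0.0845]
```

```bash
python3 - <<'E' 2>&1 | grep -v rms
from tri import *
C=np.array([.5718,.2905]);ex=np.array([np.cos(-.084),np.sin(-.084)]); ey=np.array([-ex[1],ex[0]])
f=lambda P:np.round([(P[:2]-C)@ex,(P[:2]-C)@ey,P[2]],4).tolist()
R={'w17':('wrist',265.5,227.3,st([.5086,.3008,.2297],175.2,-.0001,.0001)),'w18':('wrist',265.4,227.65,st([.5089,.301,.2237],175.2,-.0005,-.0006))}
# dark weighted centroid in the top pictures
for nm,c in(('top16',(271,193)),('top18',(271,193)),('top14',(279,193)),('top0',(279,193))):
    im=cv2.imread('pics/%s.png'%nm).max(2).astype(float); x,y=c; w=np.clip(200-im[y-6:y+7,x-6:x+5],0,None); w[w<60]=0; yy,xx=np.mgrid[y-6:y+7,x-6:x+5]; p=((w*xx).sum()/w.sum(),(w*yy).sum()/w.sum()); R[nm]=('top',*p,None); print(nm,np.round(p,2))
for a,b in(('w17','top16'),('w18','top18')):
    X,r=tri([R[a],R[b]]); print(a,b,f(X),r)
for z in(.063,.066,.069,.072):
    print(z,[f(onz(*R[k][:3],z,R[k][3])) for k in('w17','w18','top18')])
E
```

```text
top16 [271.25 193.06]
top18 [270.55 193.65]
top14 [278.82 192.7 ]
top0 [278.84 192.71]
w17 top16 [-0.0254, -0.0433, 0.0741] [np.float64(0.0006), np.float64(0.0006)]
w18 top18 [-0.0281, -0.0415, 0.0771] [np.float64(0.0002), np.float64(0.0002)]
0.063 [[-0.0207, -0.0447, 0.063], [-0.0224, -0.0437, 0.063], [-0.0274, -0.0398, 0.063]]
0.066 [[-0.0218, -0.0442, 0.066], [-0.0236, -0.0432, 0.066], [-0.0276, -0.0402, 0.066]]
0.069 [[-0.023, -0.0437, 0.069], [-0.0248, -0.0427, 0.069], [-0.0278, -0.0406, 0.069]]
0.072 [[-0.0242, -0.0432, 0.072], [-0.0259, -0.0422, 0.072], [-0.0279, -0.041, 0.072]]
```

The second push moved the ball about 5 mm lower onto a hard stop: 23 N through the fingers with under 0.5 mm of give. The tray, lid and gauge checks still hold. I'll back off and hand in.

>>> jog_arm:
  hand: [0.0, 0.0, 0.0, 0.0, 0.0]
  travel:
    - [-0.03, 0, 0.03]
    - [-0.05, 0, 0.03]
    - [-0.03, 0, 0]
    - [0, 0, 0]
    - [0, 0, 0]
  yaw: [0, 0, 0, 0, 0]

```text
time_s: 63.58
position: [0.4004, 0.3001, 0.2836]
tool_rot: [[-0.996, 0.086, -0.0], [0.086, 0.996, -0.0], [0.0, -0.0, -1.0]]
ft_force: [0.0, -0.0, -1.0]
grip_width: 0.0002
gripper_force: 0.0
```

```bash
python3 - <<'E'
from h import *
s=show()
for t in tubes('top'): print('tube seen outside?',t)
print(env.close_job())
E
```

```text
t63.58 [0.4004 0.3001 0.2836] yaw 175.1 tilt [-0.0002 -0.0004] F [ 0. -0. -1.] w 0.0002 gf 0.0 q6 -62
the job is handed in; nothing more can be done
None
```

I handed the job in at about 64 s and got no verdict back: three tubes are in separate lanes, the lid is seated, the tray is pushed to its stop, the gauge was read at about 29–30 mm and released, and the clamp is pressed to a hard stop (its exact angle was not confirmed by camera).

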